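# Hang the push board on its hook in the low cupboard

### The arm

A 6-joint arm with a two-finger parallel gripper is mounted at the origin on the work surface. World frame = base frame: x ahead of the robot, y to its left, z up, the work surface at z = 0. Lengths are in m, angles in rad, forces in N, time in s.
With the tool pointing down it reaches from about 0.25 to 0.775 m from the base axis. Payload 4 kg.
Tool frame: the origin (TCP) lies on the centre line of the jaws, within the pads' length; the fingertips stand 8 mm ahead of it and the grasp point (between the pads) lies 11 mm behind it; z points along the fingers, y is the direction in which the jaws open and shut (so a half turn about z gives the same grasp; the last joint's range is limited). The gripper opens to 94 mm and grips with 3 to 60 N. Pads are 16 mm wide; open, the fingers measure 119 mm over their backs; the gripper's body (75 mm by 177 mm) begins 78 mm behind the grasp point.
Start: joints at [-1.317, 0.087, 1.371, -0, 1.684, -0.103], TCP at [0.192, -0.515, 0.214] pointing down, gripper open.
Joint ranges: [-3.1, 3.1], [-0.76, 2.03], [0.27, 2.55], [-1.08, 4.22], [0.17, 2.65], [-2.57, 2.57]. Speed limits (rad/s): [2.79, 2.79, 3.14, 3.14, 3.14, 3.14].

### API

Orientations are given as [roll, pitch, yaw] about the fixed x, y, z axes, in that order (R = Rz(yaw) Ry(pitch) Rx(roll)).
In Python, from bench import robot, cams, close_job gives the robot as it stands.
- The arm moves only by the tool arm_command, never from a script. Its argument "plan" is one flat list of numbers, 7 for each row, row after row: the shift along the tool's x, y, z in cm, then the turn, a rotation vector about the tool's x, y, z in degrees, then the closure, from 0 (fully open) to 1 (shut). A call has 1 to 8 rows; each row shifts and turns the commanded pose from where the row before left it, along the tool's axes as they then stand; what a row does not reach is not made up. A row lasts 1/8 s, in which the tool goes at most 62.5 mm and 10.7 degrees, less where a joint would pass 70% of its speed; a pose out of reach is approached as far as the arm can. A call with a gripper value outside its range is refused whole. The fingers move at their own pace and stop on an object; the grip force is fixed at half the most. Time passes only in rows, so rows that do not move let the fingers close. It gives the time, the measured TCP pose, the force and the opening at its end, in the units of the state.
- robot.get_obs(): the state, without advancing time (a new reading comes with each control period).
- cams.snapshot(name): name is "side" or "top"; returns a dict with "pixels" (400x640x3 uint8, red, green, blue), "fov_y" (degrees; the focal length in pixels is half the picture's height over the tangent of half this angle, whatever the lens; pixels are square), "cx", "cy" (the principal point, pixels), "camera_from_world" (4x4, takes a point from world to camera coordinates). Camera axes: x right, y up, looking along -z (the intrinsics and any distortion apply to the point x, -y, -z); pixel columns grow to the right and rows downward; lengths in m; the calibration is good to about 2 mm. A picture is of the moment at which its call begins. There is no depth.
- close_job(): hands the job in, once; it reports no verdict.
The state is a dict: "time": time; "joint_positions": joint angles; "qvel": joint speeds; "joint_torque": joint torques, N m; "tool_pos": TCP position; "ee_rot": TCP orientation; "wrist_force": force on the tool from outside, world axes, zero at the start; "wrist_torque": the same for the moment, N m; "width": finger opening in m.
Only numpy, scipy, OpenCV 4.12 (cv2) and the standard library are available. Lean on these libraries where they do the work, as an engineer would, in place of code of your own. Each camera call takes 0.05 s, during which the arm holds its last target.

### The job

Hang the wooden push board on the hook deep inside the low tool cupboard: tip its nose up to get it in under the front rail, feel for the hook along the back panel, and draw the board down so that the hook takes a gentle but definite pull before you let go. It must end hanging freely from the hook with its handle side to the front; never force it against the hook or the cupboard, keep the gripper off the cupboard, and leave the other things on the bench and in the cupboard where they are.

Things in the scene. Friction and masses are not known exactly. Their poses are not given: they have to be found in the camera images.
- board: Push board of bare plywood, a flat plate 215 long (x) x 56 wide x 12 mm thick, lying flat, handle up. Origin: centre of the underside; x to the nose end, z out of the top face. Its wooden handle block, 56 long (x) x 24 wide (y), stands 12 to 46 mm above the underside, centred at x = -60 mm, y = 0. About 0.10 to 0.20 kg.
- eye (a point): Centre of the board's hanging hole (round, 29 mm wide, through the 12 mm thickness): 79.5 mm ahead of the board's origin along x, 6 mm above the underside, 28 mm back from the nose end.
- nose (a point): Middle of the lower edge of the board's nose end (107.5 mm ahead of the board's origin, on the underside). With the board tilted nose up by about 30 degrees and this edge sliding down the back panel from 45 mm above the root, the tip enters the hole and the board catches when the edge is about 18 mm above the root. Pull wanted there: 3 N or more for 0.3 s; hook and cupboard bear up to 15 N.
- cupboard: Low plywood tool cupboard fixed to the bench, 127 deep (x) x 280 wide (y) x 314 mm high, open front to its own -x, no bottom, walls 12 mm, clear plastic back panel and roof, roof underside at 310 mm. Origin: centre of its footprint on the bench, z up. Front face of the back panel at x = +51.5 mm. A can and a glue bottle stand in it, at least 55 mm to either side of the middle.
- rail (a point): Middle of the lower front edge of the cupboard's front rail, which closes the top of the opening: 12 mm thick (x = -63.5 to -51.5 mm of the cupboard), lower edge 242 mm above the bench, up to the roof.
- strip (a point): Middle (y = 0) of the back panel's front face, 236 mm high. The hook is on this line, on a thin steel strip: a rigid 7 mm steel rod slanting up and forward from its root on the panel to a round tip 21 mm out and 21 mm above the root. Its height is NOT measured, it must be felt: the root is 202 to 236 mm above the bench.
- handle (a point): Centre of the top of the board's handle block: 60 mm behind the board's origin along x (that is, at x = -60 mm), 46 mm above the underside.
Mind the look-alikes: they are no part of the job. There is more than one size of the board; the one meant has the size given above.

How it is judged:
By the outcome, as a careful person would: the job done as asked, in the order asked, and still so for the second after the job is handed in, with the robot touching nothing.
It also fails if it takes over 70 s, if anything falls off the work surface, if the arm or the gripper's body presses on something with over 40 N, if the wrist force passes 120 N, or if a joint passes its speed limit or range.

## Working session

There is one attempt and no reset: what is moved stays moved. The work goes in short steps, Python scripts to look and compute and a tool call to move; the robot and the scene stay as the last step left them, time stands still between calls to the robot, and variables do not carry over. Pictures are saved under pics/ and viewed, and the job is handed in when it is done.

Besides the shell and the picture viewer there is one more tool, called after "Request:" as name(argument=value, ...) on one line, values as JSON. arm_command: Moves the arm, as the interface text tells. Its arguments: {"type":"object","properties":{"plan":{"type":"array","items":{"type":"number"}}},"required":["plan"]}

```bash
ls; mkdir -p pics; python3 - <<'E'
from bench import robot,cams
import cv2,numpy as np
print(robot.get_obs())
for n in("side","top"):
    s=cams.snapshot(n); cv2.imwrite(f"pics/{n}0.png",s["pixels"][:,:,::-1]); print(n,{k:v for k,v in s.items() if k!="pixels"})
E
```

```text
pics
{'time': 0.0, 'joint_positions': array([-1.31708156e+00,  8.79271827e-02,  1.37224410e+00, -9.99870068e-06,
        1.68359241e+00, -1.03101290e-01]), 'qvel': array([-6.19448251e-04,  9.69450777e-04,  1.92090330e-03,  7.54663836e-05,
       -1.06842318e-03,  6.10462767e-04]), 'joint_torque': array([ 6.37724715e-04, -3.40175557e+01, -3.02431011e+01,  7.15908967e-02,
        3.28883668e-02, -1.72320538e-04]), 'tool_pos': array([ 0.1919688 , -0.51484408,  0.21232452]), 'ee_rot': array([-3.13943212e+00, -2.13556060e-04,  3.56814709e-01]), 'wrist_force': array([0.15861762, 0.77772571, 0.14100573]), 'wrist_torque': array([-0.01281025,  0.03569012, -0.02848684]), 'width': 0.09417695989438173}
side {'fov_y': 55.53711241384196, 'cx': 316.36343869754506, 'cy': 201.2579713713364, 'camera_from_world': array([[ 0.99887981, -0.04332175, -0.01903534, -0.55397882],
       [ 0.04501559,  0.74598258,  0.66444232, -0.07230462],
       [-0.01458477, -0.6645549 ,  0.74709709, -1.05237646],
       [ 0.        ,  0.        ,  0.        ,  1.        ]])}
top {'fov_y': 43.90322455446456, 'cx': 324.13015445799016, 'cy': 201.1607025466809, 'camera_from_world': array([[ 0.01063072, -0.99990833,  0.00838556, -0.10074388],
       [ 0.99434854,  0.01145675,  0.1055449 , -0.55254079],
       [-0.1056313 ,  0.00721615,  0.99437918, -1.13858552],
       [ 0.        ,  0.        ,  0.        ,  1.        ]])}
```

View pics/side0.png

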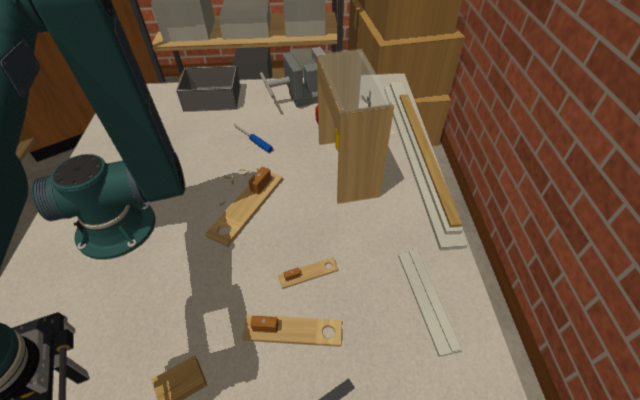

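View pics/top0.png

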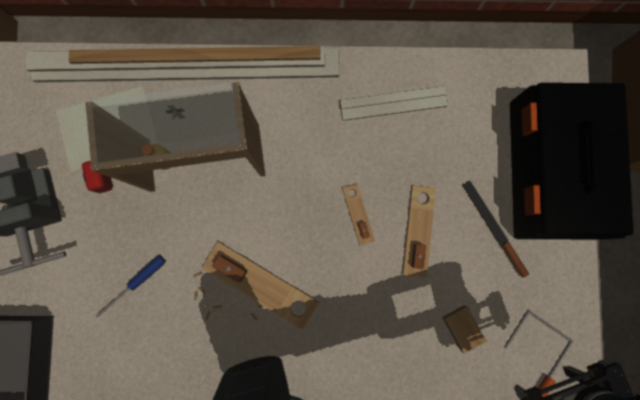

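The scene shows three boards with handles. In top view they are A (260,285), B (357,213) and C (418,230). The cupboard is at (170,130). Next I'll measure their lengths.

```bash
cat > h.py <<'E'
import numpy as np,cv2
from bench import robot,cams
def intr(s):
    f=200/np.tan(np.radians(s["fov_y"])/2); return f,s["cx"],s["cy"]
def ray(s,u,v):
    f,cx,cy=intr(s); T=s["camera_from_world"]; R=T[:3,:3]
    d=R.T@np.array([(u-cx)/f,-(v-cy)/f,-1]); o=-R.T@T[:3,3]; return o,d
def onz(s,u,v,z):
    o,d=ray(s,u,v); return o+d*(z-o[2])/d[2]
def proj(s,P):
    f,cx,cy=intr(s); T=s["camera_from_world"]; p=T[:3,:3]@np.array(P)+T[:3,3]
    return np.array([cx+f*p[0]/-p[2], cy-f*p[1]/-p[2]])
def tri(sa,a,sb,b):
    o1,d1=ray(sa,*a);o2,d2=ray(sb,*b)
    A=np.stack([d1,-d2],1);t=np.linalg.lstsq(A,o2-o1,rcond=None)[0]
    p,q=o1+t[0]*d1,o2+t[1]*d2; return (p+q)/2,np.linalg.norm(p-q)
def save(n,img,box=None,k=1):
    if box: x0,y0,x1,y1=box; img=img[y0:y1,x0:x1]
    img=cv2.resize(img,None,fx=k,fy=k,interpolation=cv2.INTER_CUBIC); cv2.imwrite("pics/"+n,img[:,:,::-1])
E
python3 - <<'E'
from h import *
t=cams.snapshot("top");s=cams.snapshot("side")
for n,S in(("top",t),("side",s)):
    hsv=cv2.cvtColor(S["pixels"],cv2.COLOR_RGB2HSV)
    m=cv2.inRange(hsv,(5,90,50),(28,255,255))
    m=cv2.morphologyEx(m,cv2.MORPH_CLOSE,np.ones((5,5)))
    for c in cv2.findContours(m,cv2.RETR_EXTERNAL,cv2.CHAIN_APPROX_NONE)[0]:
        if cv2.contourArea(c)<300: continue
        r=cv2.minAreaRect(c); b=cv2.boxPoints(r)
        W=np.array([onz(S,*p,0.012) for p in b])
        print(n,np.round(r[0]),cv2.contourArea(c),"sides",np.round([np.linalg.norm(W[i]-W[(i+1)%4])*1e3 for i in range(2)]),"ctr",W.mean(0).round(3))
save("topcrop.png",t["pixels"],(320,160,480,290),5)
save("topcup.png",t["pixels"],(60,60,280,210),3.6)
save("sidecup.png",s["pixels"],(300,30,420,220),3)
save("sideC.png",s["pixels"],(190,150,360,370),2.7)
E
```

```text
top [465. 330.] 947.0 sides [61. 90.] ctr [ 0.258 -0.426  0.012]
top [259. 286.] 3674.5 sides [ 80. 281.] ctr [0.354 0.056 0.012]
top [419. 231.] 2031.5 sides [215.  58.] ctr [ 0.488 -0.32   0.012]
top [358. 214.] 880.5 sides [ 38. 145.] ctr [ 0.526 -0.176  0.012]
top [179. 165.] 2861.0 sides [425. 228.] ctr [0.641 0.253 0.012]
top [194.  54.] 3003.0 sides [615.  33.] ctr [0.916 0.229 0.012]
top [502.   4.] 891.5 sides [490.  24.] ctr [ 1.056 -0.536  0.012]
top [290.   4.] 510.0 sides [272.  18.] ctr [ 1.05  -0.003  0.012]
side [179. 383.] 1496.0 sides [99. 77.] ctr [ 0.259 -0.42   0.012]
side [292. 330.] 2428.5 sides [ 61. 224.] ctr [ 0.486 -0.322  0.012]
side [308. 272.] 798.0 sides [148.  45.] ctr [ 0.527 -0.177  0.012]
side [243. 206.] 2159.0 sides [315. 107.] ctr [0.354 0.06  0.012]
side [353. 130.] 5771.5 sides [842. 334.] ctr [0.707 0.455 0.012]
side [ 61. 101.] 5128.5 sides [1035.  433.] ctr [-0.428  0.718  0.012]
side [388. 199.] 80667.5 sides [2122. 2674.] ctr [0.815 0.503 0.012]
side [136.  40.] 1255.0 sides [ 107. 1045.] ctr [-0.276  1.19   0.012]
```

View pics/topcrop.png

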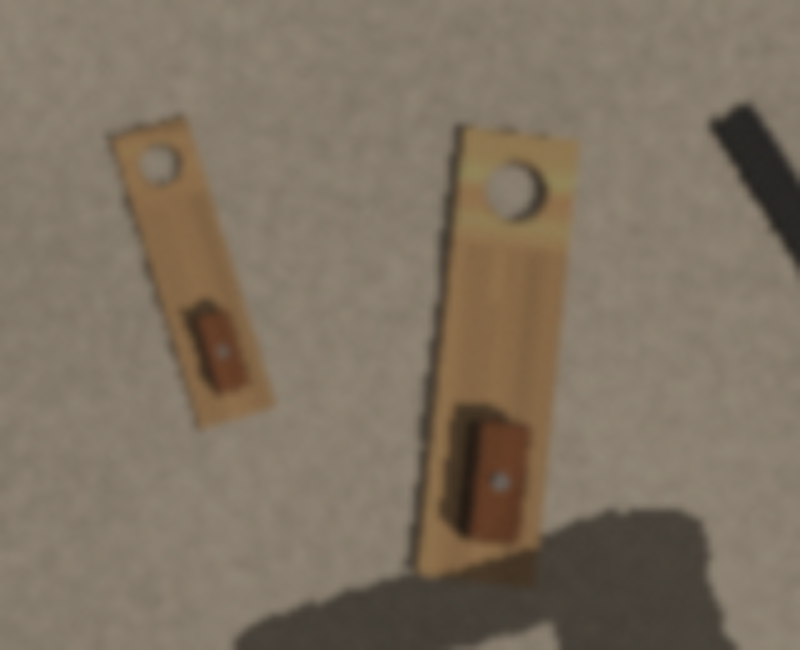

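View pics/topcup.png

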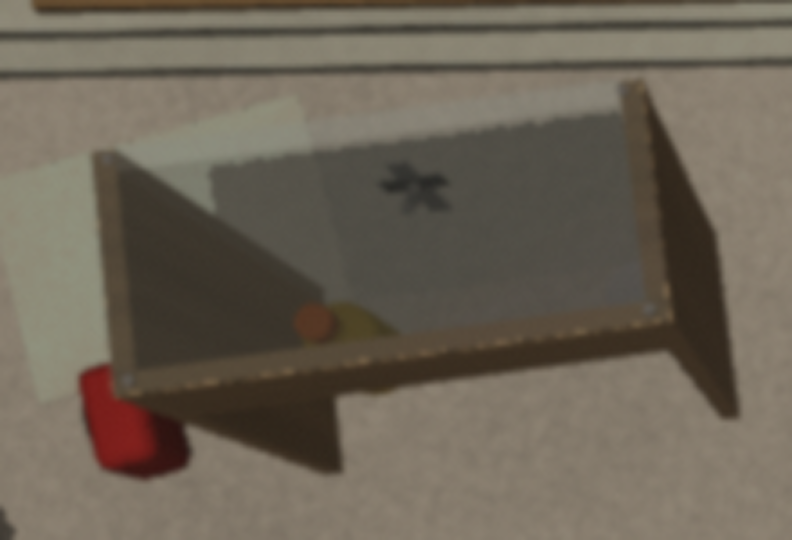

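View pics/sidecup.png

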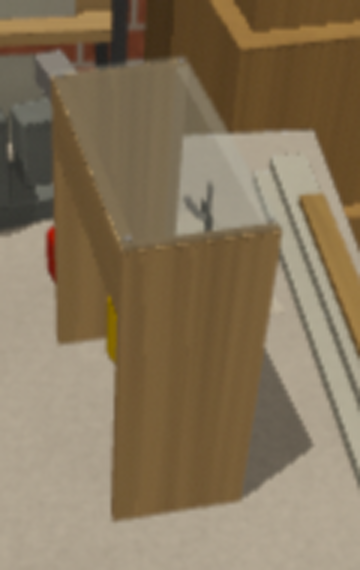

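View pics/sideC.png

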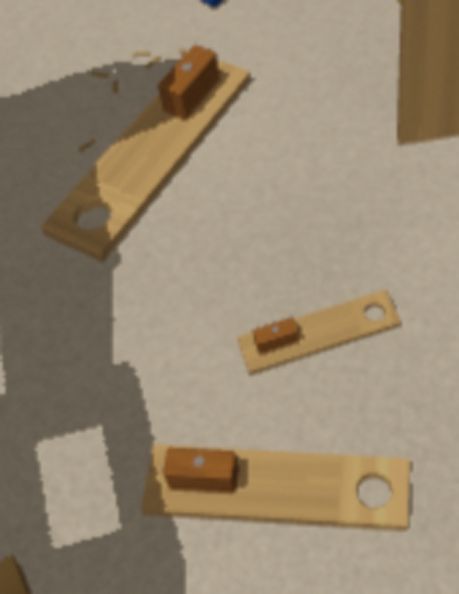

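Board C, at top (419,231) and side (292,330), measures 215 x 58 mm and has a handle and a hole, so it is the one meant. A is about 281 mm long and B about 145 mm, so those two are look-alikes. The enlarged crop confirms it: C's hole end points to +x. The cupboard is yawed, and its roof corners are visible in both views, so I'll triangulate those next.

```bash
python3 - <<'E'
from h import *
t=cams.snapshot("top");s=cams.snapshot("side")
T=lambda x,y:(60+x/3.6-.5+.14,60+y/3.6-.36); S=lambda x,y:(300+x/3-.33,30+y/3-.33)
prs={"FR":((668,316),(120,245)),"FL":((120,394),(53,80)),"BR":((645,82),(280,230)),"BL":((95,153),(183,58))}
loc={"FR":(-63.5,-140),"FL":(-63.5,140),"BR":(63.5,-140),"BL":(63.5,140)}
A=[];B=[]
for k,(a,b) in prs.items():
    p,e=tri(t,T(*a),s,S(*b)); q=onz(t,*T(*a),.314); q2=onz(s,*S(*b),.314); print(k,p.round(4),round(e,4),q.round(4)[:2],q2.round(4)[:2])
    A.append(loc[k]);B.append((q[:2]+q2[:2])/2)
for x,l in(((113,520),(-63.5,-140)),((240,498),(63.5,-140))):
    print("bot",onz(s,*S(*x),0).round(4))
    A.append(l);B.append(onz(s,*S(*x),0)[:2])
A=np.array(A)/1e3;B=np.array(B)
a=A-A.mean(0);b=B-B.mean(0);U,_,V=np.linalg.svd(a.T@b);R=V.T@np.diag([1,np.linalg.det(V.T@U.T)])@U.T
c=B.mean(0)-R@A.mean(0);yaw=np.arctan2(R[1,0],R[0,0]);print("cup",c,np.degrees(yaw));print("res",((A@R.T+c)-B).round(4))
# hook blob
im=s["pixels"].copy();im2=t["pixels"].copy()
for h in(.202,.236):
  for dx,dz in((0,0),(-.021,.021)):
    P=np.r_[R@[.0515+dx,0]+c,h+dz]; print(h,dx,proj(s,P).round(1),proj(t,P).round(1))
save("hs.png",im,(340,70,400,130),10);save("ht.png",im2,(150,90,210,130),12)
# board
for S_,n in((t,"t"),(s,"s")):
    hsv=cv2.cvtColor(S_["pixels"],cv2.COLOR_RGB2HSV);m=cv2.inRange(hsv,(5,90,50),(28,255,255))
    if n=="t": m[:, :395]=0;m[:,440:]=0;m[:180]=0;m[280:]=0
    else: m[:310]=0;m[350:]=0;m[:,:240]=0;m[:,350:]=0
    c_=max(cv2.findContours(m,cv2.RETR_EXTERNAL,cv2.CHAIN_APPROX_NONE)[0],key=cv2.contourArea)
    W=np.array([onz(S_,*p[0],.012)[:2] for p in c_])
    r=cv2.minAreaRect((W*1000).astype(np.float32));print(n,r,cv2.boxPoints(r).round(0).tolist())
print("hole t",onz(t,320+516/5,160+191/5,.012),"handle t",onz(t,320+500/5,160+482/5,.046))
print("hole s",onz(s,190+374/2.7,150+491/2.7,.012),"handle s",onz(s,190+199/2.7,150+462/2.7,.046))
E
```

```text
FR [0.6168 0.0496 0.3173] 0.0027 [0.6189 0.0503] [0.6159 0.0538]
FL [0.5772 0.3233 0.3074] 0.0001 [0.5762 0.3203] [0.5767 0.3106]
BR [0.7395 0.0653 0.3135] 0.0003 [0.7391 0.0652] [0.7394 0.0646]
BL [0.6982 0.3394 0.3154] 0.0001 [0.6986 0.3401] [0.6987 0.3422]
bot [0.6175 0.0529 0.    ]
bot [0.7434 0.074  0.    ]
cup [0.65818301 0.19615775] 8.94959075558699
res [[-0.0001 -0.004 ]
 [-0.0028  0.0092]
 [ 0.0034  0.0029]
 [ 0.0005  0.0032]
 [-0.0003 -0.0049]
 [-0.0007 -0.0063]]
0.202 0 [367.7 112. ] [179.  114.7]
0.202 -0.021 [360.9 106.5] [177.3 122. ]
0.236 0 [368.7 101.4] [174.2 109.9]
0.236 -0.021 [361.8  95.6] [172.2 117.3]
t ((487.18780517578125, -320.38836669921875), (57.25847625732422, 214.81613159179688), 83.8161392211914) [[377.0, -337.0], [591.0, -360.0], [597.0, -303.0], [383.0, -280.0]]
s ((487.15185546875, -322.02532958984375), (60.149356842041016, 215.73341369628906), 83.95781707763672) [[377.0, -341.0], [591.0, -363.0], [598.0, -303.0], [383.0, -281.0]]
hole t [ 0.56536577 -0.33199836  0.012     ] handle t [ 0.42679238 -0.31613697  0.046     ]
hole s [ 0.56710302 -0.33123806  0.012     ] handle s [ 0.4286945  -0.31469946  0.046     ]
```

```bash
python3 -c "
import cv2,numpy as np
a=cv2.imread('pics/hs.png');b=cv2.imread('pics/ht.png');b=cv2.resize(b,(600,400));a=cv2.resize(a,(500,500))
o=np.zeros((500,1100,3),np.uint8);o[:,:500]=a;o[:400,500:]=b;cv2.imwrite('pics/hk.png',cv2.resize(o,None,fx=.72,fy=.72))"
```

```text
(no output)
```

View pics/hk.png

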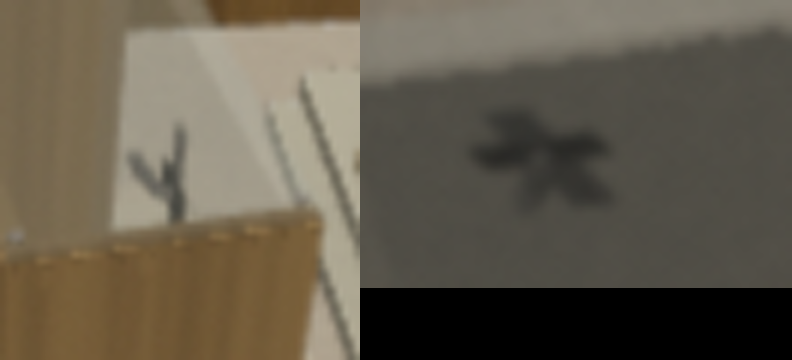

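```bash
python3 - <<'E'
from h import *
t=cams.snapshot("top");s=cams.snapshot("side")
def cr(S,u,v):
    a=S["pixels"][v-10:v+11,u-12:u+13]; return cv2.convertScaleAbs(cv2.resize(a,None,fx=8,fy=8,interpolation=cv2.INTER_NEAREST),alpha=1.4)
pts=[(t,92,103),(t,94,169),(t,240,84),(t,246,147),(s,318,56),(s,361,50),(s,340,112),(s,393,106),(s,338,203),(s,380,196),(s,320,144),(s,370,100)]
rows=[np.hstack([np.pad(cr(*p),((2,2),(2,2),(0,0))) for p in pts[i:i+4]]) for i in(0,4,8)]
o=np.vstack(rows);print(o.shape);save("corn.png",o,None,.95)
E
```

```text
(516, 816, 3)
```

View pics/corn.png

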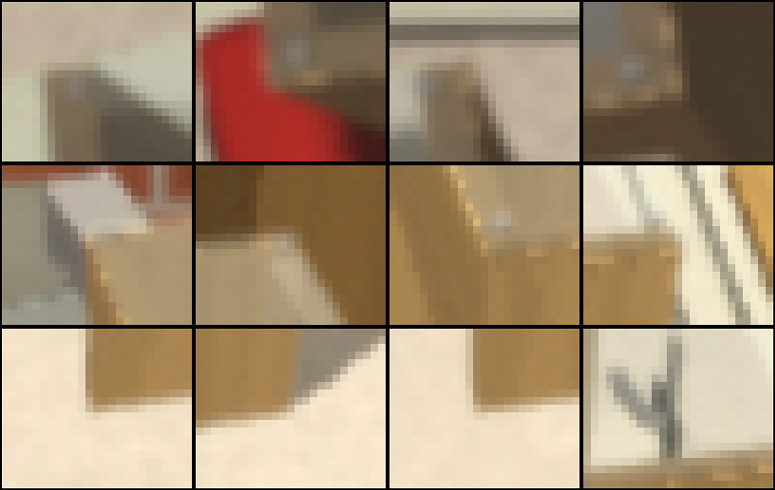

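```bash
python3 - <<'E'
from h import *
from scipy.optimize import least_squares
t=cams.snapshot("top");s=cams.snapshot("side")
obs=[(t,85.8,100.9,63.5,140,314),(t,90.7,169.8,-63.5,140,314),(t,238.7,81.9,63.5,-140,314),(t,246.7,149.4,-63.5,-140,314),
(s,316.7,55.1,-63.5,140,314),(s,361.5,48.7,63.5,140,314),(s,340.3,111.9,-63.5,-140,314),(s,393.3,105.4,63.5,-140,314),
(s,336.7,203.2,-63.5,-140,0),(s,380.5,195.9,63.5,-140,0),(s,318.6,144.2,-63.5,140,0)]
def W(p,x,y,z): c,d=np.cos(p[2]),np.sin(p[2]); return np.array([p[0]+c*x-d*y,p[1]+d*x+c*y,z])
f=lambda p:np.concatenate([proj(S,W(p,x/1e3,y/1e3,z/1e3))-[u,v] for S,u,v,x,y,z in obs])
r=least_squares(f,[.658,.196,.155],loss="soft_l1",x_scale=[.1,.1,.1])
print(r.x,np.degrees(r.x[2]));print(f(r.x).reshape(-1,2).round(1).tolist())
p,e=tri(t,(172.4,118.7),s,(361.7,95.6));print("tip",p,e)
c,d=np.cos(r.x[2]),np.sin(r.x[2]);q=p[:2]-r.x[:2];print("tip in cup",c*q[0]+d*q[1],-d*q[0]+c*q[1],p[2],"root z",p[2]-.021)
p,e=tri(t,(176,111.5),s,(368.5,101.5));q=p[:2]-r.x[:2];print("root",c*q[0]+d*q[1],-d*q[0]+c*q[1],p[2],e)
E
```

```text
[0.65822134 0.19500947 0.14478198] 8.29539615201302
[[-1.1, -0.0], [-0.1, -0.2], [-0.1, -0.6], [0.1, -0.2], [-0.1, -1.2], [-0.1, 0.2], [-0.5, 1.1], [0.4, 0.6], [0.1, 1.3], [-1.1, 1.9], [-0.3, -1.1]]
tip [0.68690104 0.2006031  0.25678976] 0.002542785761025604
tip in cup 0.029186674601890852 0.0013972941882473512 0.25678976048269814 root z 0.23578976048269815
root 0.04842101958780903 -0.002179729347211702 0.23826556097578627 0.0023895041269757075
```

```bash
cat >> h.py <<'E'
from scipy.spatial.transform import Rotation as Ro
CUP=np.array([.6582,.1950]);CY=np.radians(8.3)
def now():
    o=robot.get_obs(); return o,np.array(o["tool_pos"]),Ro.from_euler("xyz",o["ee_rot"])
def plan(p1,R1,n,clos,p0=None,R0=None):
    if p0 is None: _,p0,R0=now()
    rv=(R0.inv()*R1).as_rotvec()/n; R=R0; out=[]
    for i in range(n):
        d=R.inv().apply((np.array(p1)-p0)/n)*100
        out.append(np.r_[d,np.degrees(rv)]); R=R*Ro.from_rotvec(rv)
    for r in out: print(", ".join(f"{v:.2f}" for v in r)+f", {clos},")
def boardpose(nx,nz,th,ny=0.,g=(-.046,0,.024)):
    "nose edge at cup coords (nx,ny,nz), tilt th deg -> TCP pose"
    Rb=Ro.from_euler("z",CY)*Ro.from_euler("y",-np.radians(th))
    nose=np.r_[CUP+[np.cos(CY)*nx-np.sin(CY)*ny,np.sin(CY)*nx+np.cos(CY)*ny],nz]
    return nose+Rb.apply(np.array(g)-[.1075,0,0]), Rb*Ro.from_euler("x",np.pi)
def nosenow(g=(-.046,0,.024)):
    o,p,R=now(); Rb=R*Ro.from_euler("x",-np.pi); n=p+Rb.apply(np.array([.1075,0,0])-g)
    q=n[:2]-CUP;c,s=np.cos(CY),np.sin(CY); a=Rb.as_matrix()
    return dict(nose=np.round([c*q[0]+s*q[1],-s*q[0]+c*q[1],n[2]],4),tilt=round(np.degrees(np.arcsin(a[2,0])),1),yaw=round(np.degrees(np.arctan2(a[1,0],a[0,0])-CY),1),F=np.round(o["wrist_force"],1),tq=np.round(o["wrist_torque"],2),t=o["time"],w=round(o["width"],4),q=np.round(o["joint_positions"],2))
E
python3 - <<'E'
from h import *
Rd=Ro.from_euler("xyz",[np.pi,0,np.radians(-6.4)])
plan([.4413,-.3166,.12],Rd,8,0)
print(now()[1])
E
```

```text
3.79, -1.24, 1.17, 0.00, -0.00, 3.36, 0,
3.71, -1.46, 1.17, 0.00, -0.00, 3.36, 0,
3.62, -1.67, 1.17, 0.00, -0.00, 3.36, 0,
3.51, -1.88, 1.17, 0.00, -0.00, 3.36, 0,
3.40, -2.09, 1.17, 0.00, -0.00, 3.36, 0,
3.27, -2.28, 1.17, 0.00, -0.00, 3.36, 0,
3.13, -2.47, 1.17, 0.00, -0.00, 3.36, 0,
2.98, -2.65, 1.17, 0.00, -0.00, 3.36, 0,
[ 0.19211625 -0.51535814  0.21346888]
```

Request:
arm_command(plan=[3.8,-1.25,1.15,0,0,3.35,0,3.7,-1.45,1.15,0,0,3.35,0,3.6,-1.65,1.15,0,0,3.35,0,3.5,-1.9,1.15,0,0,3.35,0,3.4,-2.1,1.15,0,0,3.35,0,3.25,-2.3,1.15,0,0,3.35,0,3.15,-2.45,1.15,0,0,3.35,0,3.0,-2.65,1.2,0,0,3.35,0])

```text
time: 1.5
tool_pos: [0.4423, -0.3157, 0.1209]
ee_rot: [3.141, -0.001, -0.113]
wrist_force: [0.0, 0.0, -0.2]
width: 0.0938
```

```bash
python3 - <<'E'
from h import *
t=cams.snapshot("top");save("t1.png",t["pixels"],(320,120,560,320),3.3)
Rd=Ro.from_euler("xyz",[np.pi,0,np.radians(-6.4)])
plan([.4413,-.3166,.024],Rd,4,0)
print(now()[1],now()[2].as_euler("xyz"),robot.get_obs()["joint_positions"])
E
```

```text
-0.08, 0.14, 2.37, -0.07, -0.01, 0.02, 0,
-0.08, 0.14, 2.37, -0.07, -0.01, 0.02, 0,
-0.08, 0.14, 2.37, -0.07, -0.01, 0.02, 0,
-0.08, 0.13, 2.37, -0.07, -0.01, 0.02, 0,
[ 0.44487067 -0.31168469  0.11881084] [-3.13672327e+00 -7.48308166e-04 -1.10419591e-01] [-0.71833596  0.11121261  1.53360131  0.00443582  1.4989464   0.9625549 ]
```

View pics/t1.png

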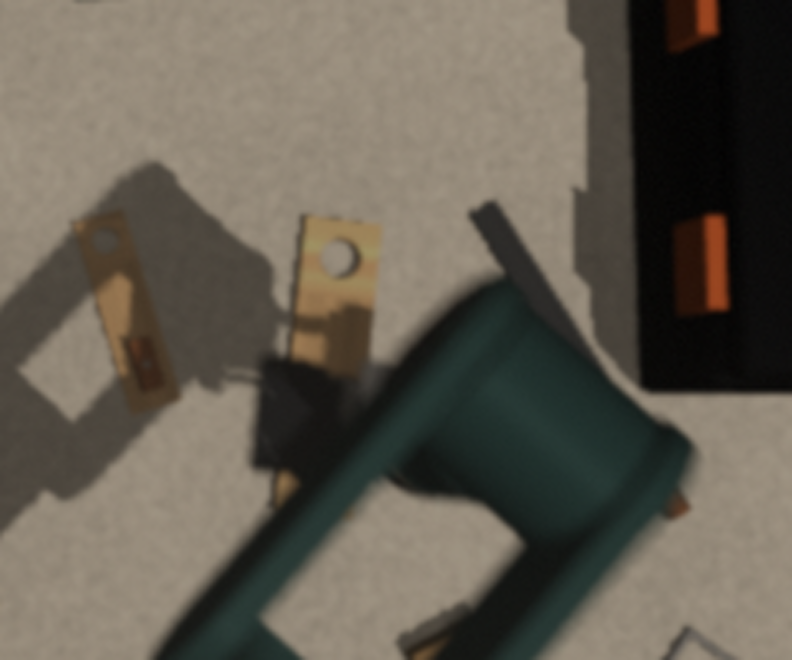

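The gripper hovers over board C at (330,400) in the crop, and the arm was still settling when I read the pose. I'll hold briefly and read again.

Request:
arm_command(plan=[0,0,0,0,0,0,0,0,0,0,0,0,0,0,0,0,0,0,0,0,0])

```text
time: 1.92
tool_pos: [0.4408, -0.3175, 0.1216]
ee_rot: [3.141, -0.001, -0.112]
wrist_force: [-0.2, -0.8, -0.3]
width: 0.0942
```

```bash
python3 - <<'E'
from h import *
for _ in range(4): print(robot.get_obs()["tool_pos"],robot.get_obs()["ee_rot"])
E
```

```text
[ 0.44076154 -0.31753847  0.12164568] [ 3.14061106e+00 -7.61938110e-04 -1.12490679e-01]
[ 0.44076154 -0.31753847  0.12164568] [ 3.14061106e+00 -7.61938110e-04 -1.12490679e-01]
[ 0.44076154 -0.31753847  0.12164568] [ 3.14061106e+00 -7.61938110e-04 -1.12490679e-01]
[ 0.44076154 -0.31753847  0.12164568] [ 3.14061106e+00 -7.61938110e-04 -1.12490679e-01]
```

Request:
arm_command(plan=[0,0,3.5,0,0,0,0,0,0,3.0,0,0,0,0,0,-0.1,2.0,0,0,0,0,0,0,1.2,0,0,0,0,0,0,0,0,0,0,0,0,0,0,0,0,0,0])

```text
time: 2.68
tool_pos: [0.442, -0.3163, 0.0252]
ee_rot: [3.14, -0.002, -0.111]
wrist_force: [-0.6, -0.6, 0.0]
width: 0.0937
```

Request:
arm_command(plan=[0,0,0,0,0,0,1,0,0,0,0,0,0,1,0,0,0,0,0,0,1,0,0,0,0,0,0,1,0,0,0,0,0,0,1,0,0,0,0,0,0,1])

```text
time: 3.42
tool_pos: [0.4414, -0.3154, 0.024]
ee_rot: [3.142, 0.0, -0.111]
wrist_force: [-0.0, -1.0, -0.8]
width: 0.0377
```

```bash
python3 - <<'E'
from h import *
print(nosenow())
t=cams.snapshot("top");s=cams.snapshot("side");save("s2.png",s["pixels"],(180,220,400,380),3.5)
E
```

```text
{'nose': array([-0.1397, -0.5126, -0.    ]), 'tilt': np.float64(-0.0), 'yaw': np.float64(-14.7), 'F': array([-0. , -1. , -0.8]), 'tq': array([0.04, 0.03, 0.  ]), 't': 3.425, 'w': 0.0377, 'q': array([-0.72,  0.19,  1.65, -0.  ,  1.31,  0.96])}
```

View pics/s2.png

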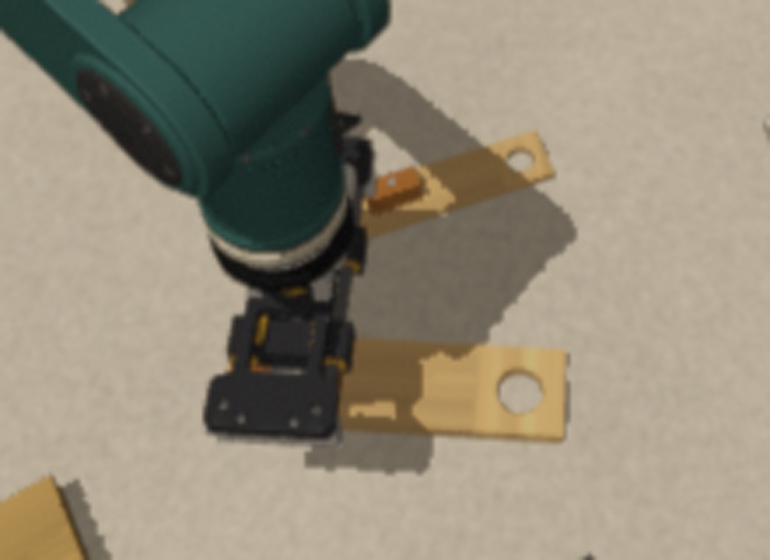

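The board hasn't moved, and its hole is at crop (520,390). The fingers are still closing, and the opening is 38 mm.

Request:
arm_command(plan=[0,0,0,0,0,0,1,0,0,0,0,0,0,1,0,0,0,0,0,0,1,0,0,0,0,0,0,1])

```text
time: 4.03
tool_pos: [0.4414, -0.3153, 0.0239]
ee_rot: [-3.141, 0.0, -0.111]
wrist_force: [-0.3, 0.6, 0.6]
width: 0.0236
```

Request:
arm_command(plan=[0,0,-0.5,0,0,0,1,0,0,-1.5,0,0,0,1,0,0,-2,0,0,0,1,0,0,-2,0,0,0,1,0,0,-2,0,0,0,1,0,0,-1,0,0,0,1,0,0,0,0,0,0,1,0,0,0,0,0,0,1])

```text
time: 5.03
tool_pos: [0.441, -0.3151, 0.1131]
ee_rot: [-3.141, 0.001, -0.111]
wrist_force: [1.0, 1.1, -2.2]
width: 0.024
```

```bash
python3 - <<'E'
from h import *
print(nosenow())
t=cams.snapshot("top");s=cams.snapshot("side");save("s3.png",s["pixels"],(180,180,400,380),3)
# hole position predicted for g
for g in [(-.046,0,.024)]:
    o,p,R=now();Rb=R*Ro.from_euler("x",-np.pi)
    P=p+Rb.apply(np.array([.0795,0,.012])-g);print(proj(s,P),proj(t,P))
E
```

```text
{'nose': array([-0.1401, -0.5122,  0.0889]), 'tilt': np.float64(-0.1), 'yaw': np.float64(-14.7), 'F': array([ 1. ,  1.1, -2.2]), 'tq': array([0.02, 0.09, 0.03]), 't': 5.025, 'w': 0.024, 'q': array([-0.72,  0.11,  1.54, -0.  ,  1.49,  0.96])}
[327.91749716 312.86475092] [430.06829073 193.62144434]
```

View pics/s3.png

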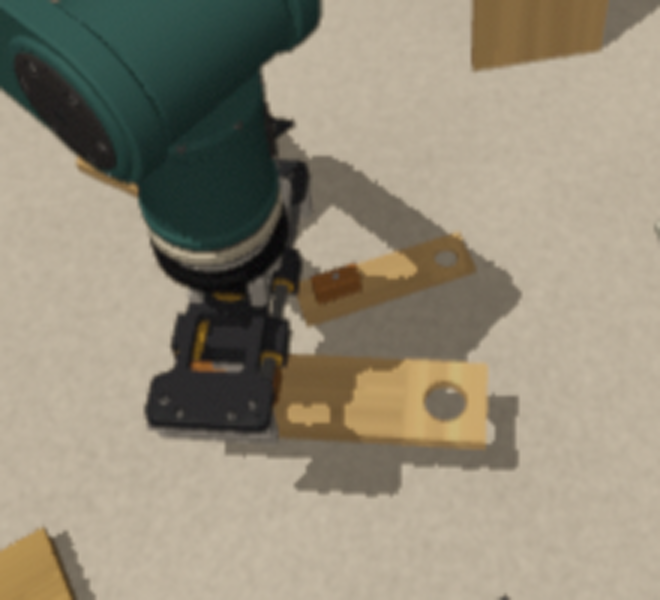

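The grasp is good: the hole was predicted at (328,313) and seen at (328,314). Next is the pre-insertion pose.

```bash
python3 - <<'E'
from h import *
p,R=boardpose(-.14,.195,30);print(p,now()[1]);plan(p,R,16,1)
E
```

```text
[0.37624957 0.15386788 0.13903461] [ 0.44089868 -0.31500589  0.11284615]
-0.73, -2.87, -0.16, 0.24, 1.87, -0.90, 1,
-0.68, -2.88, -0.17, 0.24, 1.87, -0.90, 1,
-0.63, -2.89, -0.18, 0.24, 1.87, -0.90, 1,
-0.57, -2.90, -0.19, 0.24, 1.87, -0.90, 1,
-0.52, -2.91, -0.19, 0.24, 1.87, -0.90, 1,
-0.47, -2.92, -0.20, 0.24, 1.87, -0.90, 1,
-0.42, -2.93, -0.20, 0.24, 1.87, -0.90, 1,
-0.37, -2.93, -0.20, 0.24, 1.87, -0.90, 1,
-0.31, -2.94, -0.20, 0.24, 1.87, -0.90, 1,
-0.26, -2.94, -0.20, 0.24, 1.87, -0.90, 1,
-0.21, -2.95, -0.19, 0.24, 1.87, -0.90, 1,
-0.16, -2.95, -0.19, 0.24, 1.87, -0.90, 1,
-0.10, -2.96, -0.18, 0.24, 1.87, -0.90, 1,
-0.05, -2.96, -0.17, 0.24, 1.87, -0.90, 1,
-0.00, -2.96, -0.16, 0.24, 1.87, -0.90, 1,
0.05, -2.96, -0.14, 0.24, 1.87, -0.90, 1,
```

Request:
arm_command(plan=[-0.7,-2.0,-0.5,0.2,1.3,-0.6,1,-0.7,-2.9,-0.5,0.2,1.9,-0.9,1,-0.6,-2.9,-0.3,0.2,1.9,-0.9,1,-0.6,-2.9,-0.2,0.3,1.9,-0.9,1,-0.5,-2.9,-0.2,0.3,1.9,-0.9,1,-0.5,-2.9,-0.2,0.3,1.9,-0.9,1,-0.4,-2.9,-0.2,0.2,1.9,-0.9,1,-0.4,-2.9,-0.2,0.2,1.9,-0.9,1])

```text
time: 6.12
tool_pos: [0.4081, -0.089, 0.1343]
ee_rot: [-3.123, -0.256, 0.008]
wrist_force: [-0.2, 0.6, -1.3]
width: 0.0236
```

Request:
arm_command(plan=[-0.3,-2.9,-0.2,0.2,1.9,-0.9,1,-0.3,-2.9,-0.2,0.2,1.9,-0.9,1,-0.2,-2.9,-0.2,0.2,1.9,-0.9,1,-0.2,-2.9,-0.2,0.2,1.9,-0.9,1,-0.1,-2.9,-0.2,0.2,1.9,-0.9,1,-0.1,-2.9,-0.1,0.3,1.9,-0.9,1,0,-2.0,-0.1,0.3,1.9,-0.9,1,0,0,0,0,0,0,1])

```text
time: 7.12
tool_pos: [0.3809, 0.1037, 0.1439]
ee_rot: [-3.138, -0.487, 0.127]
wrist_force: [0.5, 0.0, -2.2]
width: 0.0238
```

Request:
arm_command(plan=[0,0,0,0,0,0,1,0,0,0,0,0,0,1])

```text
time: 7.38
tool_pos: [0.3824, 0.1019, 0.145]
ee_rot: [-3.138, -0.489, 0.122]
wrist_force: [0.4, 0.3, -1.5]
width: 0.0238
```

```bash
python3 - <<'E'
from h import *
print(nosenow())
print("A");p,R=boardpose(-.09,.201,30);plan(p,R,4,1)
t=cams.snapshot("top");s=cams.snapshot("side");save("s4.png",s["pixels"],(180,30,420,240),3.2)
o,p,R=now();Rb=R*Ro.from_euler("x",-np.pi)
P=p+Rb.apply(np.array([.0795,0,.012])-(-.046,0,.024));print("hole",proj(s,P),proj(t,P))
for y in(-.028,.028):
  P=p+Rb.apply(np.array([.1075,y,.012])-(-.046,0,.024));print("nosetop",proj(s,P),proj(t,P))
save("t4.png",t["pixels"],(60,60,340,300),2.6)
E
```

```text
{'nose': array([-0.1396, -0.0557,  0.1959]), 'tilt': np.float64(28.0), 'yaw': np.float64(-1.3), 'F': array([ 0.4,  0.3, -1.5]), 'tq': array([-0.03,  0.43, -0.03]), 't': 7.375, 'w': 0.0238, 'q': array([ 0.11, -0.66,  2.15,  0.01,  1.16,  1.55])}
A
1.11, -1.34, 0.59, 0.11, 0.50, -0.29, 1,
1.11, -1.33, 0.60, 0.11, 0.50, -0.29, 1,
1.11, -1.32, 0.62, 0.11, 0.50, -0.29, 1,
1.11, -1.32, 0.63, 0.11, 0.50, -0.29, 1,
hole [291.38910498 138.01299084] [219.77325244 218.86390041]
nosetop [302.02864517 139.68318929] [231.38432494 204.52163217]
nosetop [299.03768581 126.31167789] [203.28349182 207.63713026]
```

View pics/s4.png

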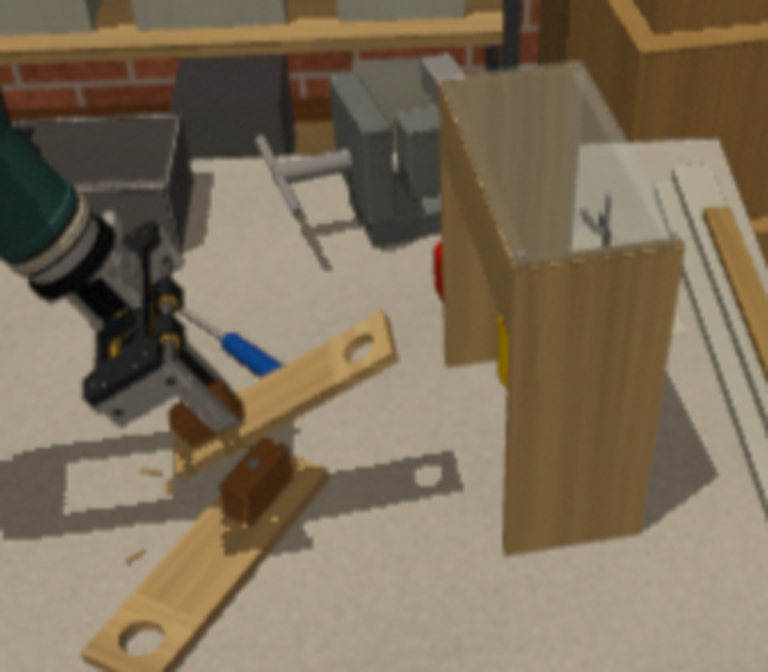

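View pics/t4.png

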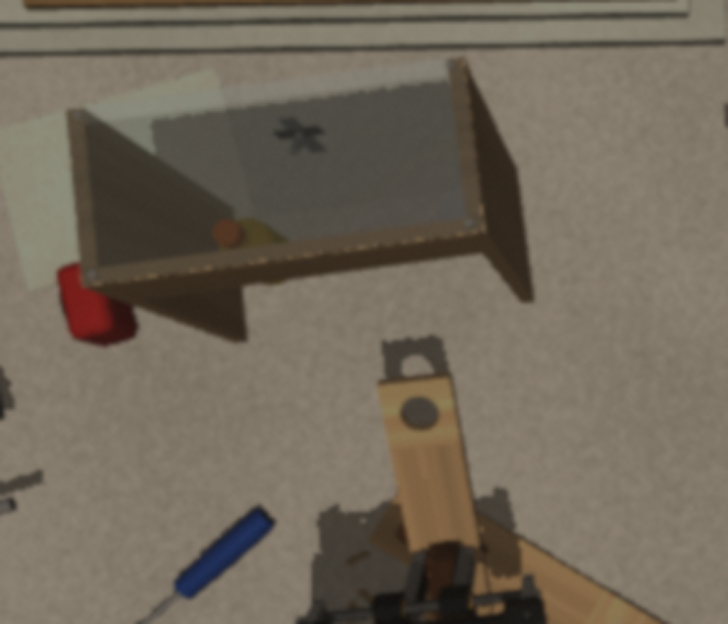

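The board is tilted 28°. The hole is seen at side (292,138), as predicted, and at top (221,218), about 2 px to the right of the prediction. So I'll bias about +3 mm in y. Next I'll centre the board in y and finish the tilt.

```bash
python3 - <<'E'
from h import *
print(nosenow())
p,R=boardpose(-.09,.203,30,.003);plan(p,R,6,1)
E
```

```text
{'nose': array([-0.1396, -0.0556,  0.196 ]), 'tilt': np.float64(28.0), 'yaw': np.float64(-1.3), 'F': array([-0.1, -0.8, -1.4]), 'tq': array([ 0.01,  0.38, -0.  ]), 't': 7.475, 'w': 0.0238, 'q': array([ 0.11, -0.66,  2.15,  0.01,  1.16,  1.56])}
0.75, -0.94, 0.37, 0.07, 0.33, -0.20, 1,
0.75, -0.94, 0.37, 0.07, 0.33, -0.20, 1,
0.75, -0.93, 0.38, 0.07, 0.33, -0.20, 1,
0.76, -0.93, 0.38, 0.07, 0.33, -0.20, 1,
0.76, -0.93, 0.39, 0.07, 0.33, -0.20, 1,
0.76, -0.92, 0.39, 0.07, 0.33, -0.20, 1,
```

Request:
arm_command(plan=[0.75,-0.9,0.4,0.1,0.3,-0.2,1,0.75,-0.9,0.4,0.1,0.3,-0.2,1,0.75,-0.95,0.4,0.1,0.3,-0.2,1,0.75,-0.95,0.4,0.1,0.4,-0.2,1,0.75,-0.95,0.35,0,0.4,-0.2,1,0.75,-0.95,0.35,0,0.3,-0.2,1,0,0,0,0,0,0,1,0,0,0,0,0,0,1])

```text
time: 8.48
tool_pos: [0.4246, 0.1649, 0.1467]
ee_rot: [3.14, -0.524, 0.147]
wrist_force: [0.4, -0.1, -2.6]
width: 0.0241
```

```bash
python3 - <<'E'
from h import *
print(nosenow())
s=cams.snapshot("side");t=cams.snapshot("top")
save("t5.png",t["pixels"],(60,60,340,300),2.6);save("s5.png",s["pixels"],(180,30,420,240),3.2)
p,R=boardpose(.044,.279,30,.003);plan(p,R,10,1)
E
```

```text
{'nose': array([-0.0906,  0.0043,  0.2027]), 'tilt': np.float64(30.0), 'yaw': np.float64(0.1), 'F': array([ 0.4, -0.1, -2.6]), 'tq': array([-0.06,  0.47, -0.04]), 't': 8.475, 'w': 0.0241, 'q': array([ 0.31, -0.5 ,  2.07, -0.09,  1.05,  1.76])}
1.55, 0.01, 0.01, 0.00, -0.01, 0.01, 1,
1.55, 0.01, 0.01, 0.00, -0.01, 0.01, 1,
1.55, 0.01, 0.01, 0.00, -0.01, 0.01, 1,
1.55, 0.01, 0.01, 0.00, -0.01, 0.01, 1,
1.55, 0.01, 0.01, 0.00, -0.01, 0.01, 1,
1.55, 0.01, 0.01, 0.00, -0.01, 0.01, 1,
1.55, 0.01, 0.01, 0.00, -0.01, 0.01, 1,
1.55, 0.01, 0.01, 0.00, -0.01, 0.01, 1,
1.55, 0.01, 0.01, 0.00, -0.01, 0.01, 1,
1.55, 0.01, 0.01, 0.00, -0.01, 0.01, 1,
```

View pics/t5.png

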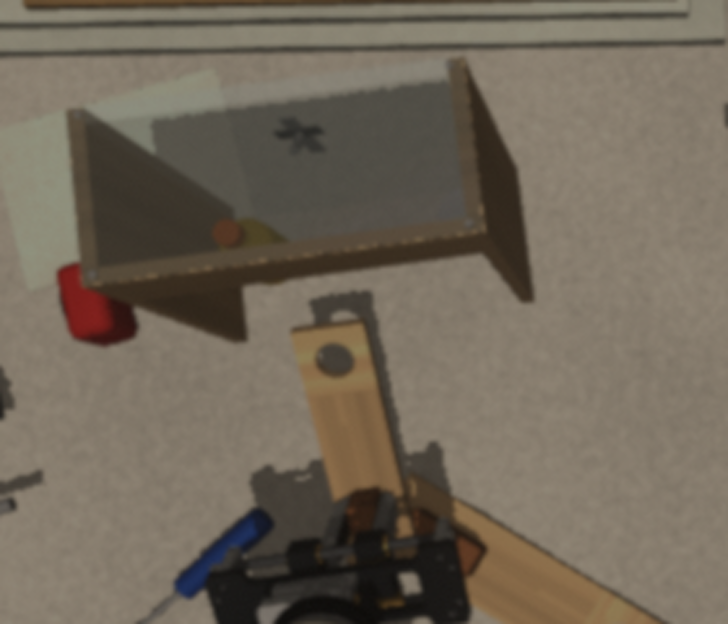

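View pics/s5.png

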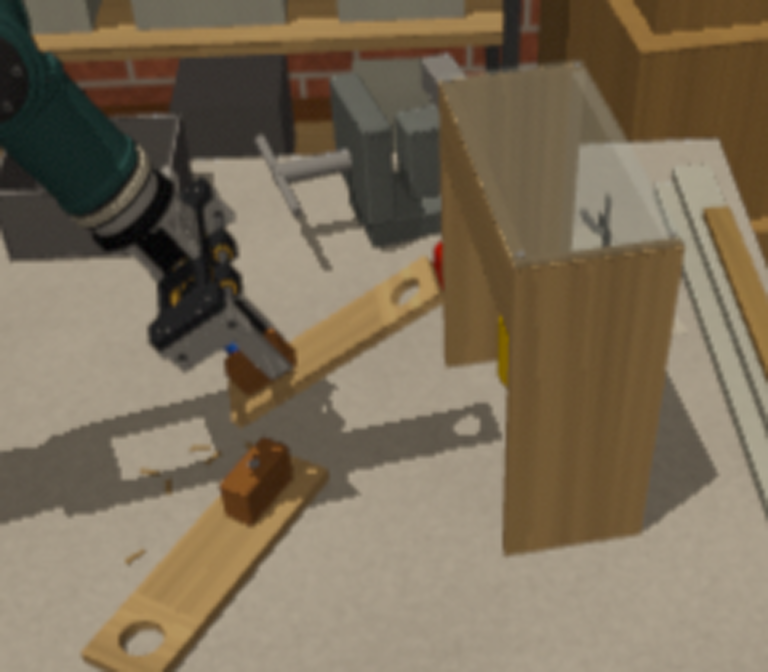

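The board lines up with the hook, which is at top crop (300,135), and is tilted 30° below the rail. Next I'll insert it along its own axis.

Request:
arm_command(plan=[1.0,0,0,0,0,0,1,1.5,0,0,0,0,0,1,1.6,0,0,0,0,0,1,1.6,0,0,0,0,0,1,1.6,0,0,0,0,0,1,1.6,0,0,0,0,0,1,1.5,0,0,0,0,0,1,1.0,0,0,0,0,0,1])

```text
time: 9.57
tool_pos: [0.5233, 0.1795, 0.2045]
ee_rot: [3.141, -0.525, 0.147]
wrist_force: [-1.0, 0.4, -2.3]
width: 0.0236
```

Request:
arm_command(plan=[1.0,0,0,0,0,0,1,1.0,0,0,0,0,0,1,1.0,0,0,0,0,0,1,0.4,0,0,0,0,0,1,0,0,0,0,0,0,1,0,0,0,0,0,0,1])

```text
time: 10.32
tool_pos: [0.5511, 0.1836, 0.2206]
ee_rot: [3.141, -0.524, 0.147]
wrist_force: [-0.6, -0.3, -1.9]
width: 0.024
```

```bash
python3 - <<'E'
from h import *
print(nosenow())
s=cams.snapshot("side");t=cams.snapshot("top")
save("t6.png",t["pixels"],(80,70,260,230),4);save("s6.png",s["pixels"],(220,30,420,210),3.8)
E
```

```text
{'nose': array([0.0373, 0.0045, 0.2766]), 'tilt': np.float64(30.0), 'yaw': np.float64(0.1), 'F': array([-0.6, -0.3, -1.9]), 'tq': array([-0.07,  0.46, -0.05]), 't': 10.325, 'w': 0.024, 'q': array([ 0.26, -0.21,  1.73, -0.06,  1.1 ,  1.69])}
```

View pics/t6.png

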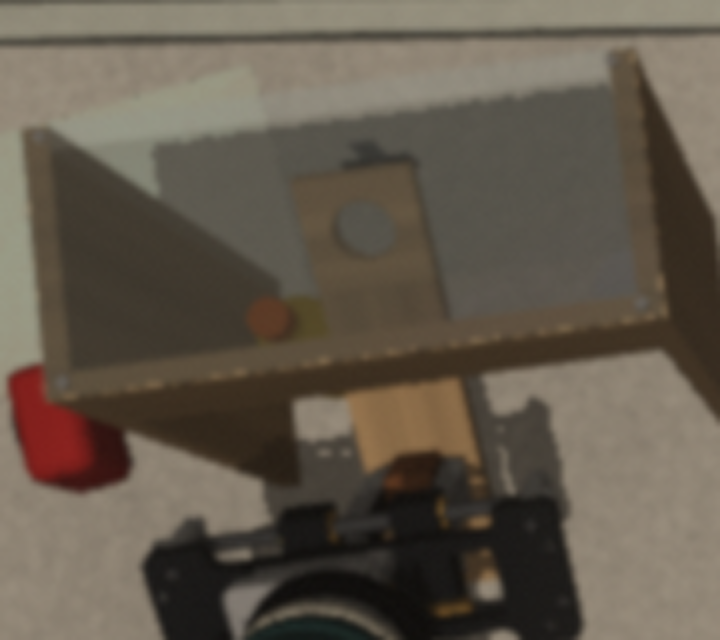

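View pics/s6.png

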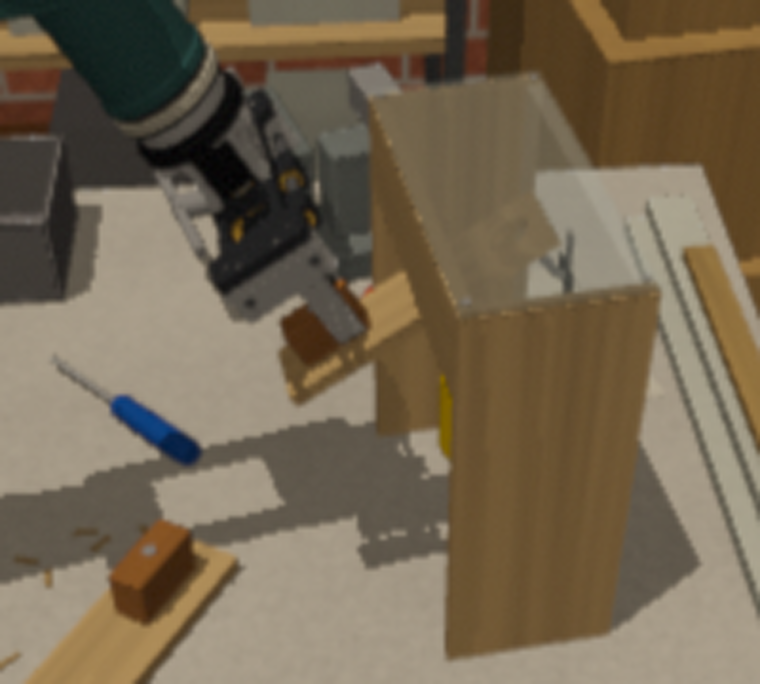

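```bash
python3 - <<'E'
from h import *
t=cams.snapshot("top");s=cams.snapshot("side")
o,p,R=now();Rb=R*Ro.from_euler("x",-np.pi)
for n,b in(("hole",(.0795,0,.012)),("nR",(.1075,-.028,.012)),("nL",(.1075,.028,.012))):
  P=p+Rb.apply(np.array(b)-(-.046,0,.024)); q=proj(t,P);q2=proj(s,P);print(n,((q-[80,70])*4+2).round(),((q2-[220,30])*3.8+2).round())
c,d=np.cos(CY),np.sin(CY)
for h in(.2,.22,.236,.25,.28):
  P=np.r_[CUP+.0515*np.array([c,d]),h];print(h,((proj(t,P)-[80,70])*4+2).round(),((proj(s,P)-[220,30])*3.8+2).round())
save("t7.png",cv2.convertScaleAbs(t["pixels"],alpha=1.6),(140,90,200,140),12)
E
```

```text
hole [359. 231.] [508. 232.]
nR [405. 165.] [555. 232.]
nL [285. 181.] [533. 188.]
0.2 [403. 182.] [564. 317.]
0.22 [391. 171.] [566. 294.]
0.236 [382. 161.] [568. 275.]
0.25 [374. 153.] [569. 257.]
0.28 [355. 134.] [573. 219.]
```

View pics/t7.png

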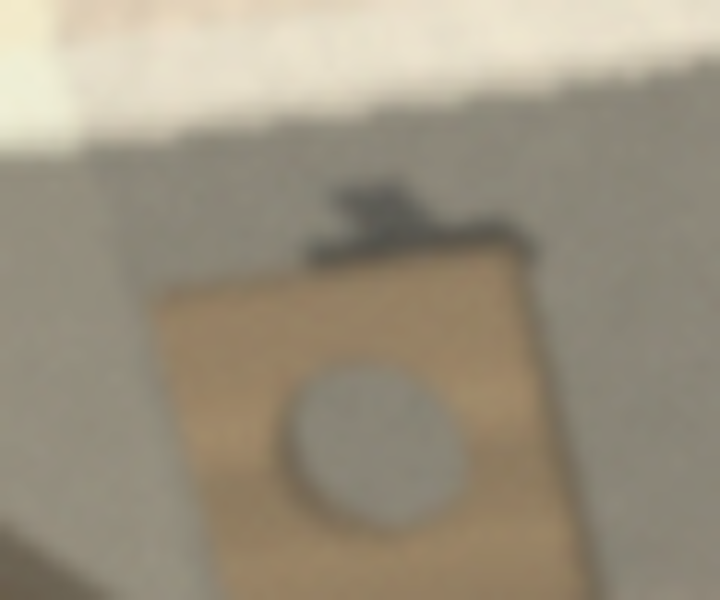

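The board is inside above the hook. The lateral offset to the strip is about 2 mm, which is well within the hole's tolerance. Next I'll feel gently for the back panel.

Request:
arm_command(plan=[0.17,0.1,0.1,0,0,0,1,0.17,0.1,0.1,0,0,0,1,0.17,0,0.1,0,0,0,1,0.17,0,0.1,0,0,0,1,0,0,0,0,0,0,1])

```text
time: 11.15
tool_pos: [0.5596, 0.1829, 0.2208]
ee_rot: [3.141, -0.524, 0.147]
wrist_force: [0.1, 0.7, -2.3]
width: 0.0235
```

```bash
python3 -c "
from h import *;print(nosenow())"
```

```text
{'nose': array([0.0456, 0.0025, 0.2769]), 'tilt': np.float64(30.0), 'yaw': np.float64(0.1), 'F': array([ 0.1,  0.7, -2.3]), 'tq': array([-0.05,  0.45,  0.03]), 't': 11.15, 'w': 0.0235, 'q': array([ 0.25, -0.2 ,  1.72, -0.06,  1.1 ,  1.69])}
```

Request:
arm_command(plan=[0.09,0,0.05,0,0,0,1,0.09,0,0.05,0,0,0,1,0.09,0,0.05,0,0,0,1,0,0,0,0,0,0,1])

```text
time: 11.65
tool_pos: [0.5626, 0.1833, 0.2209]
ee_rot: [3.141, -0.525, 0.147]
wrist_force: [1.0, -0.1, -1.4]
width: 0.024
```

Request:
arm_command(plan=[0.09,0,0.05,0,0,0,1,0.09,0,0.05,0,0,0,1,0,0,0,0,0,0,1])

```text
time: 12.02
tool_pos: [0.5647, 0.1836, 0.221]
ee_rot: [3.141, -0.525, 0.147]
wrist_force: [-0.4, -0.2, -1.6]
width: 0.0236
```

```bash
python3 -c "
from h import *;print(nosenow())"
```

```text
{'nose': array([0.0507, 0.0025, 0.2771]), 'tilt': np.float64(30.1), 'yaw': np.float64(0.1), 'F': array([-0.4, -0.2, -1.6]), 'tq': array([-0.07,  0.43,  0.02]), 't': 12.025, 'w': 0.0236, 'q': array([ 0.25, -0.18,  1.71, -0.06,  1.1 ,  1.69])}
```

Request:
arm_command(plan=[0.09,0,0.05,0,0,0,1,0.09,0,0.05,0,0,0,1,0,0,0,0,0,0,1])

```text
time: 12.4
tool_pos: [0.5667, 0.1839, 0.221]
ee_rot: [3.141, -0.525, 0.147]
wrist_force: [-0.1, -1.1, -1.5]
width: 0.0236
```

Request:
arm_command(plan=[0.09,0,0.05,0,0,0,1,0,0,0,0,0,0,1])

```text
time: 12.65
tool_pos: [0.5673, 0.184, 0.2208]
ee_rot: [3.141, -0.524, 0.147]
wrist_force: [-3.6, 0.4, -1.4]
width: 0.0238
```

```bash
python3 -c "
from h import *;print(nosenow())"
```

```text
{'nose': array([0.0534, 0.0026, 0.2768]), 'tilt': np.float64(30.0), 'yaw': np.float64(0.1), 'F': array([-3.6,  0.4, -1.4]), 'tq': array([-0.11,  0.64,  0.  ]), 't': 12.65, 'w': 0.0238, 'q': array([ 0.25, -0.18,  1.7 , -0.06,  1.1 ,  1.68])}
```

Panel contact came at nose x = 53 mm with 3.6 N. I'll back off slightly and slide down.

Request:
arm_command(plan=[-0.12,0,0.15,0,0,0,1,-0.1,0,0.17,0,0,0,1,-0.1,0,0.17,0,0,0,1,-0.1,0,0.17,0,0,0,1,0,0,0,0,0,0,1])

```text
time: 13.28
tool_pos: [0.5672, 0.1839, 0.2124]
ee_rot: [3.14, -0.524, 0.147]
wrist_force: [-0.2, -0.4, -1.6]
width: 0.0241
```

```bash
python3 -c "
from h import *;print(nosenow())"
```

```text
{'nose': array([0.0533, 0.0025, 0.2684]), 'tilt': np.float64(30.0), 'yaw': np.float64(0.1), 'F': array([-0.2, -0.4, -1.6]), 'tq': array([-0.07,  0.45, -0.01]), 't': 13.275, 'w': 0.0241, 'q': array([ 0.25, -0.17,  1.72, -0.06,  1.08,  1.69])}
```

Request:
arm_command(plan=[-0.1,0,0.17,0,0,0,1,-0.1,0,0.17,0,0,0,1,0,0,0,0,0,0,1])

```text
time: 13.65
tool_pos: [0.5672, 0.1839, 0.2088]
ee_rot: [3.141, -0.524, 0.147]
wrist_force: [-0.4, -1.3, -2.1]
width: 0.0237
```

Request:
arm_command(plan=[-0.1,0,0.17,0,0,0,1,-0.1,0,0.17,0,0,0,1,0,0,0,0,0,0,1])

```text
time: 14.02
tool_pos: [0.5672, 0.184, 0.2049]
ee_rot: [3.141, -0.524, 0.147]
wrist_force: [-1.2, 0.8, -2.7]
width: 0.024
```

```bash
python3 -c "
from h import *;print(nosenow())
s=cams.snapshot('side');t=cams.snapshot('top')
save('s8.png',s['pixels'],(320,40,420,130),5)
save('t8.png',cv2.convertScaleAbs(t['pixels'],alpha=1.6),(140,90,200,140),10)
a=cv2.imread('pics/s8.png');b=cv2.imread('pics/t8.png');o=np.zeros((500,1100,3),np.uint8);o[:450,:500]=a;o[:500,500:]=b;cv2.imwrite('pics/st8.png',cv2.resize(o,None,fx=.72,fy=.72))"
```

```text
{'nose': array([0.0532, 0.0025, 0.2609]), 'tilt': np.float64(30.0), 'yaw': np.float64(0.1), 'F': array([-1.2,  0.8, -2.7]), 'tq': array([-0.1 ,  0.49,  0.01]), 't': 14.025, 'w': 0.024, 'q': array([ 0.25, -0.17,  1.73, -0.06,  1.06,  1.69])}
```

View pics/st8.png

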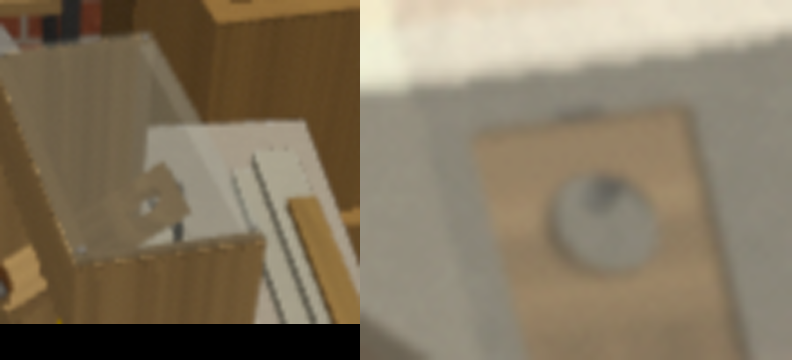

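The hook's dark tip shows inside the hole, at right crop (605,190), and it is laterally centred. I'll keep going down.

Request:
arm_command(plan=[-0.1,0,0.17,0,0,0,1,-0.1,0,0.17,0,0,0,1,0,0,0,0,0,0,1])

```text
time: 14.5
tool_pos: [0.5672, 0.184, 0.201]
ee_rot: [3.141, -0.524, 0.147]
wrist_force: [0.5, -0.5, -1.2]
width: 0.0239
```

Request:
arm_command(plan=[-0.05,0,0.09,0,0,0,1,-0.05,0,0.09,0,0,0,1,0,0,0,0,0,0,1])

```text
time: 14.88
tool_pos: [0.5673, 0.184, 0.1992]
ee_rot: [3.141, -0.524, 0.147]
wrist_force: [-0.2, 0.8, -1.7]
width: 0.0242
```

```bash
python3 -c "
from h import *;print(nosenow())"
```

```text
{'nose': array([0.0533, 0.0025, 0.2553]), 'tilt': np.float64(30.0), 'yaw': np.float64(0.1), 'F': array([-0.2,  0.8, -1.7]), 'tq': array([-0.05,  0.47, -0.02]), 't': 14.875, 'w': 0.0242, 'q': array([ 0.25, -0.17,  1.74, -0.06,  1.05,  1.69])}
```

Request:
arm_command(plan=[-0.05,0,0.09,0,0,0,1,-0.05,0,0.09,0,0,0,1,0,0,0,0,0,0,1])

```text
time: 15.25
tool_pos: [0.5673, 0.184, 0.1971]
ee_rot: [3.141, -0.524, 0.147]
wrist_force: [-0.8, 0.8, -1.8]
width: 0.024
```

Request:
arm_command(plan=[-0.05,0,0.09,0,0,0,1,-0.05,0,0.09,0,0,0,1,0,0,0,0,0,0,1])

```text
time: 15.62
tool_pos: [0.5674, 0.184, 0.1953]
ee_rot: [3.141, -0.525, 0.147]
wrist_force: [-1.7, -0.1, -0.3]
width: 0.0238
```

```bash
python3 -c "
from h import *;print(nosenow())"
```

```text
{'nose': array([0.0535, 0.0025, 0.2515]), 'tilt': np.float64(30.1), 'yaw': np.float64(0.1), 'F': array([-1.7, -0.1, -0.3]), 'tq': array([-0.04,  0.39,  0.06]), 't': 15.625, 'w': 0.0238, 'q': array([ 0.25, -0.17,  1.74, -0.06,  1.04,  1.69])}
```

Fz is rising, so it is beginning to catch near an edge height of 251 mm. I'll go on in half-millimetre steps.

Request:
arm_command(plan=[-0.03,0,0.05,0,0,0,1,0,0,0,0,0,0,1])

```text
time: 15.88
tool_pos: [0.5675, 0.1841, 0.1951]
ee_rot: [3.141, -0.525, 0.147]
wrist_force: [-2.5, -0.0, -0.2]
width: 0.0234
```

Request:
arm_command(plan=[-0.02,0,0.04,0,0,0,1,0,0,0,0,0,0,1])

```text
time: 16.12
tool_pos: [0.5676, 0.184, 0.1946]
ee_rot: [3.141, -0.526, 0.147]
wrist_force: [-2.9, 0.5, 0.3]
width: 0.0237
```

```bash
python3 -c "
from h import *;print(nosenow())"
```

```text
{'nose': array([0.0536, 0.0025, 0.2509]), 'tilt': np.float64(30.1), 'yaw': np.float64(0.1), 'F': array([-2.9,  0.5,  0.3]), 'tq': array([0.04, 0.08, 0.07]), 't': 16.125, 'w': 0.0237, 'q': array([ 0.25, -0.17,  1.74, -0.06,  1.04,  1.69])}
```

Request:
arm_command(plan=[-0.06,0,0.02,0,0,0,1,-0.03,0,0.04,0,0,0,1,0,0,0,0,0,0,1])

```text
time: 16.5
tool_pos: [0.5677, 0.1841, 0.1942]
ee_rot: [3.141, -0.527, 0.147]
wrist_force: [1.1, 0.3, 1.9]
width: 0.0236
```

```bash
python3 -c "
from h import *;print(nosenow())"
```

```text
{'nose': array([0.0536, 0.0026, 0.2507]), 'tilt': np.float64(30.2), 'yaw': np.float64(0.1), 'F': array([1.1, 0.3, 1.9]), 'tq': array([ 0.14, -0.38,  0.04]), 't': 16.5, 'w': 0.0236, 'q': array([ 0.25, -0.17,  1.75, -0.06,  1.04,  1.69])}
```

The hook now carries about 3.8 N (Fz up from -1.7 to +1.9). I'll pull slightly more and hold.

Request:
arm_command(plan=[-0.05,0,0.03,0,0,0,1,0,0,0,0,0,0,1,0,0,0,0,0,0,1])

```text
time: 16.88
tool_pos: [0.5676, 0.1841, 0.194]
ee_rot: [3.141, -0.528, 0.147]
wrist_force: [3.5, 0.4, 3.5]
width: 0.0236
```

Request:
arm_command(plan=[0,0,0,0,0,0,1,0,0,0,0,0,0,1])

```text
time: 17.12
tool_pos: [0.5676, 0.184, 0.194]
ee_rot: [3.141, -0.528, 0.147]
wrist_force: [4.9, 0.6, 3.9]
width: 0.0243
```

Request:
arm_command(plan=[0,0,0,0,0,0,1,0,0,0,0,0,0,1])

```text
time: 17.38
tool_pos: [0.5676, 0.184, 0.1939]
ee_rot: [3.141, -0.528, 0.147]
wrist_force: [5.0, 0.5, 4.5]
width: 0.0236
```

```bash
python3 -c "
from h import *;print(nosenow())
s=cams.snapshot('side');t=cams.snapshot('top')
save('s9.png',s['pixels'],(220,40,420,180),2.5)
save('t9.png',cv2.convertScaleAbs(t['pixels'],alpha=1.6),(140,90,200,140),10)
a=cv2.imread('pics/s9.png');b=cv2.imread('pics/t9.png');o=np.zeros((500,1100,3),np.uint8);o[:350,:500]=a;o[:500,500:]=b;cv2.imwrite('pics/st9.png',cv2.resize(o,None,fx=.72,fy=.72))"
```

```text
{'nose': array([0.0535, 0.0025, 0.2505]), 'tilt': np.float64(30.2), 'yaw': np.float64(0.1), 'F': array([5. , 0.5, 4.5]), 'tq': array([ 0.24, -1.46,  0.01]), 't': 17.375, 'w': 0.0236, 'q': array([ 0.25, -0.17,  1.75, -0.06,  1.04,  1.69])}
```

View pics/st9.png

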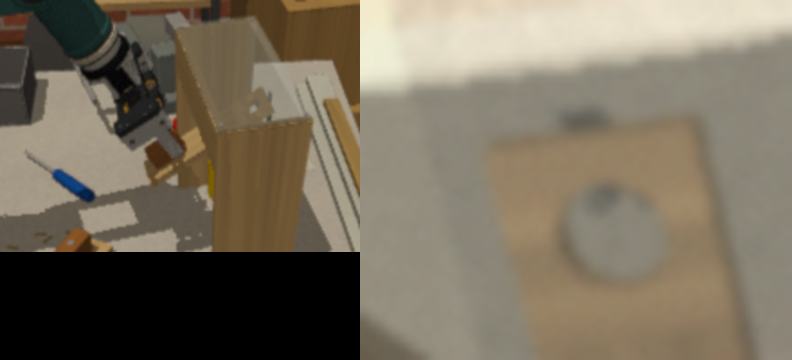

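The hook carried about 8 N for over half a second, and it is visible in the hole at the nose side, at right crop (605,195). Now I'll check whether the arm can swing the board down toward hanging before I let go.

```bash
cat > reach.py <<'E'
from h import *
D=[(.088,1.372,1.684,.192,-.5152,.2133),(.1112,1.5336,1.499,.4408,-.3175,.1216),(.19,1.65,1.31,.4414,-.3154,.024),(-.66,2.15,1.16,.3824,.1019,.145),(-.5,2.07,1.05,.4246,.1649,.1467),(-.21,1.73,1.10,.5511,.1836,.2206),(-.17,1.75,1.04,.5676,.184,.1939)]
A=[];b=[]
for q2,q3,q5,x,y,z in D:
    s1,s2,s3=q2,q2+q3,q2+q3+q5
    A+= [[1,0,np.sin(s1),np.sin(s2),np.cos(s2),np.sin(s3)],[0,1,np.cos(s1),np.cos(s2),-np.sin(s2),np.cos(s3)]]
    b+=[np.sqrt(x*x+y*y-.054**2),z]
A=np.array(A);b=np.array(b);x=np.linalg.lstsq(np.vstack([A,1e-3*np.eye(6)]),np.r_[b,np.zeros(6)],rcond=None)[0]
E
python3 - <<'E'
from reach import *
from scipy.optimize import least_squares
print(x,np.abs(A@x-b).max())
k=.2321
for th in(30,45,55,60,65,70,75,80):
    r=np.radians(th);slack=.0015;Uo=.0135*np.cos(r)+(.0 if th==30 else .002)
    Uz=k+Uo+slack-(.012*(np.cos(r)-np.sin(r)) if th>45 else 0)
    nx=.0533-(Uo-.0135*np.cos(r));nz=Uz+.0135*np.sin(r)
    p,R=boardpose(nx,nz,th,.0025)
    rr=np.sqrt(p[0]**2+p[1]**2-.054**2)
    tot=np.pi-r
    def f(q):
        s1,s2=q[0],q[0]+q[1]
        return [x[0]+x[2]*np.sin(s1)+x[3]*np.sin(s2)+x[4]*np.cos(s2)+x[5]*np.sin(tot)-rr,x[1]+x[2]*np.cos(s1)+x[3]*np.cos(s2)-x[4]*np.sin(s2)+x[5]*np.cos(tot)-p[2]]
    s=least_squares(f,[-.2,1.75]);print(th,np.round([nx,nz],4),p.round(3),"q",s.x.round(2),"q5",round(tot-s.x.sum(),2),round(s.cost,6))
E
```

```text
[0.00855161 0.14459948 0.45068529 0.49213076 0.09692986 0.33891143] 0.003029837227435772
30 [0.0533 0.252 ] [0.567 0.184 0.196] q [-0.17  1.74] q5 1.04 0.0
45 [0.0513 0.2547] [0.584 0.187 0.163] q [-0.24  1.98] q5 0.61 0.0
55 [0.0513 0.2573] [0.602 0.189 0.145] q [-0.21  2.1 ] q5 0.29 0.0
60 [0.0513 0.2584] [0.612 0.191 0.137] q [-0.17  2.15] q5 0.12 0.0
65 [0.0513 0.2593] [0.623 0.192 0.13 ] q [-0.12  2.18] q5 -0.06 0.0
70 [0.0513 0.2601] [0.634 0.194 0.124] q [-0.05  2.21] q5 -0.24 0.0
75 [0.0513 0.2606] [0.646 0.196 0.119] q [0.04 2.22] q5 -0.43 0.0
80 [0.0513 0.261 ] [0.659 0.198 0.114] q [0.15 2.21] q5 -0.61 0.0
```

The wrist (joint 5 minimum 0.17) allows a tilt of about 55°. So I'll ease off the pull and swing the board about the hook to around 53°, watching the forces, to make the release gentle.

```bash
cat > sw.py <<'E'
from h import *
def pose(th,k=.2321,slack=.0015,so=.0015):
    r=np.radians(th);Uo=.0135*np.cos(r)+so
    Uz=k+Uo+slack-(.012*(np.cos(r)-np.sin(r)) if th>45 else 0)
    return boardpose(.0533-so,Uz+.0135*np.sin(r),th,.0025)
E
python3 - <<'E'
from sw import *
_,p,R=now()
for a in(34,38,42,46,50,53):
    p1,R1=pose(a);print(a);plan(p1,R1,2,1,p,R);p,R=p1,R1
E
```

```text
34
-0.05, -0.01, 0.32, -0.01, 1.88, 0.05, 1,
-0.06, -0.01, 0.32, -0.01, 1.88, 0.05, 1,
38
-0.06, -0.00, 0.53, -0.00, 2.00, 0.00, 1,
-0.08, -0.00, 0.53, -0.00, 2.00, 0.00, 1,
42
-0.06, 0.00, 0.53, 0.00, 2.00, 0.00, 1,
-0.08, 0.00, 0.53, 0.00, 2.00, 0.00, 1,
46
-0.05, 0.00, 0.53, 0.00, 2.00, 0.00, 1,
-0.07, 0.00, 0.52, 0.00, 2.00, 0.00, 1,
50
-0.02, 0.00, 0.50, -0.00, 2.00, 0.00, 1,
-0.04, 0.00, 0.50, -0.00, 2.00, 0.00, 1,
53
-0.02, 0.00, 0.38, 0.00, 1.50, 0.00, 1,
-0.03, 0.00, 0.38, 0.00, 1.50, 0.00, 1,
```

Request:
arm_command(plan=[0.08,0,-0.05,0,0,0,1,-0.05,0,0.3,0,1.9,0,1,-0.05,0,0.3,0,1.9,0,1,0,0,0,0,0,0,1])

```text
time: 17.98
tool_pos: [0.5701, 0.1843, 0.1878]
ee_rot: [3.14, -0.593, 0.147]
wrist_force: [11.7, 1.7, 1.3]
width: 0.0237
```

```bash
python3 - <<'E'
from sw import *
print(nosenow());plan(*pose(42),4,1);print(pose(34)[0]-now()[1])
E
```

```text
{'nose': array([0.052 , 0.0024, 0.2538]), 'tilt': np.float64(34.0), 'yaw': np.float64(0.1), 'F': array([11.7,  1.7,  1.3]), 'tq': array([ 0.24, -1.19,  0.03]), 't': 17.975, 'w': 0.0237, 'q': array([ 0.25, -0.2 ,  1.81, -0.07,  0.94,  1.7 ])}
-0.04, -0.01, 0.53, -0.01, 2.00, 0.03, 1,
-0.06, -0.01, 0.53, -0.01, 2.00, 0.03, 1,
-0.08, -0.01, 0.53, -0.01, 2.00, 0.03, 1,
-0.10, -0.01, 0.52, -0.01, 2.00, 0.03, 1,
[-2.07175611e-04  3.44528679e-04  5.40016041e-05]
```

The force went up to 11.7 N forward from the hook, so I'm pulling away from the panel too much. I'll ease toward the panel and up.

Request:
arm_command(plan=[0.12,0,0.0,0,0,0,1,0,0,0,0,0,0,1])

```text
time: 18.23
tool_pos: [0.5702, 0.1843, 0.1878]
ee_rot: [3.14, -0.59, 0.147]
wrist_force: [6.5, 1.1, 1.5]
width: 0.0243
```

```bash
python3 - <<'E'
from sw import *
print(nosenow())
E
```

```text
{'nose': array([0.0523, 0.0024, 0.2532]), 'tilt': np.float64(33.8), 'yaw': np.float64(0.1), 'F': array([6.5, 1.1, 1.5]), 'tq': array([ 0.23, -0.95,  0.04]), 't': 18.225, 'w': 0.0243, 'q': array([ 0.25, -0.19,  1.81, -0.07,  0.95,  1.7 ])}
```

Request:
arm_command(plan=[0.14,0,-0.02,0,0,0,1,0,0,0,0,0,0,1])

```text
time: 18.48
tool_pos: [0.5702, 0.1844, 0.1879]
ee_rot: [3.14, -0.587, 0.147]
wrist_force: [1.6, 0.1, 1.5]
width: 0.0242
```

```bash
python3 - <<'E'
from sw import *
print(nosenow())
E
```

```text
{'nose': array([0.0525, 0.0025, 0.2529]), 'tilt': np.float64(33.6), 'yaw': np.float64(0.1), 'F': array([1.6, 0.1, 1.5]), 'tq': array([ 0.09, -0.4 ,  0.05]), 't': 18.475, 'w': 0.0242, 'q': array([ 0.25, -0.19,  1.8 , -0.07,  0.95,  1.7 ])}
```

Request:
arm_command(plan=[0.08,0,-0.07,0,0,0,1,0,0,0,0,0,0,1])

```text
time: 18.73
tool_pos: [0.5701, 0.1843, 0.1884]
ee_rot: [3.14, -0.586, 0.147]
wrist_force: [0.0, 1.0, -0.8]
width: 0.0235
```

```bash
python3 - <<'E'
from sw import *
print(nosenow())
_,p,R=now()
# rotate about U (underside rim) / midpoint of rim thickness
for piv in((.094,0,0),(.094,0,.006)):
  d=np.array(piv)-(-.046,0,.024); print(piv)
  Rb=R*Ro.from_euler("x",-np.pi); P=p+Rb.apply(d)
  Rb2=Rb*Ro.from_euler("y",-np.radians(4)); plan(P-Rb2.apply(d),Rb2*Ro.from_euler("x",np.pi),2,1)
E
```

```text
{'nose': array([0.0525, 0.0024, 0.2533]), 'tilt': np.float64(33.6), 'yaw': np.float64(0.1), 'F': array([ 0. ,  1. , -0.8]), 'tq': array([-0.01,  0.27,  0.04]), 't': 18.725, 'w': 0.0235, 'q': array([ 0.25, -0.19,  1.8 , -0.07,  0.95,  1.7 ])}
(0.094, 0, 0)
-0.07, -0.00, 0.49, 0.00, 2.00, -0.00, 1,
-0.08, -0.00, 0.49, 0.00, 2.00, -0.00, 1,
(0.094, 0, 0.006)
-0.05, 0.00, 0.49, 0.00, 2.00, -0.00, 1,
-0.06, 0.00, 0.49, 0.00, 2.00, -0.00, 1,
```

Nearly free now. I'll swing in 4° steps.

Request:
arm_command(plan=[-0.03,0,0.49,0,2,0,1,-0.03,0,0.49,0,2,0,1,0,0,0,0,0,0,1])

```text
time: 19.1
tool_pos: [0.5749, 0.1849, 0.1797]
ee_rot: [3.14, -0.656, 0.147]
wrist_force: [-1.0, 0.0, -1.8]
width: 0.0237
```

```bash
python3 - <<'E'
from sw import *
print(nosenow())
E
```

```text
{'nose': array([0.0525, 0.0024, 0.2542]), 'tilt': np.float64(37.6), 'yaw': np.float64(0.1), 'F': array([-1. ,  0. , -1.8]), 'tq': array([-0.07,  0.65, -0.06]), 't': 19.1, 'w': 0.0237, 'q': array([ 0.26, -0.21,  1.86, -0.09,  0.84,  1.72])}
```

Free of load. Same again.

Request:
arm_command(plan=[-0.04,0,0.49,0,2,0,1,-0.04,0,0.49,0,2,0,1,0,0,0,0,0,0,1])

```text
time: 19.48
tool_pos: [0.5804, 0.1857, 0.1715]
ee_rot: [3.14, -0.724, 0.147]
wrist_force: [-3.2, -0.4, -3.2]
width: 0.024
```

Request:
arm_command(plan=[-0.03,0,0.49,0,2,0,1,-0.03,0,0.49,0,2,0,1,0,0,0,0,0,0,1])

```text
time: 19.85
tool_pos: [0.5864, 0.1865, 0.1635]
ee_rot: [3.14, -0.793, 0.148]
wrist_force: [-5.1, -1.1, -4.4]
width: 0.0239
```

```bash
python3 - <<'E'
from sw import *
print(nosenow())
E
```

```text
{'nose': array([0.0525, 0.0023, 0.256 ]), 'tilt': np.float64(45.4), 'yaw': np.float64(0.2), 'F': array([-5.1, -1.1, -4.4]), 'tq': array([-0.18,  1.32, -0.  ]), 't': 19.85, 'w': 0.0239, 'q': array([ 0.26, -0.23,  1.98, -0.15,  0.61,  1.77])}
```

Request:
arm_command(plan=[-0.08,0,-0.04,0,0,0,1,0,0,0,0,0,0,1])

```text
time: 20.1
tool_pos: [0.5866, 0.1867, 0.1649]
ee_rot: [3.14, -0.797, 0.147]
wrist_force: [-4.9, -1.2, -5.9]
width: 0.0239
```

```bash
python3 - <<'E'
from sw import *
print(nosenow())
s=cams.snapshot('side')
save('s10.png',s['pixels'],(250,40,420,180),4)
E
```

```text
{'nose': array([0.0524, 0.0023, 0.2578]), 'tilt': np.float64(45.6), 'yaw': np.float64(0.1), 'F': array([-4.9, -1.2, -5.9]), 'tq': array([-0.24,  1.54, -0.02]), 't': 20.1, 'w': 0.0239, 'q': array([ 0.26, -0.23,  1.98, -0.15,  0.61,  1.77])}
```

View pics/s10.png

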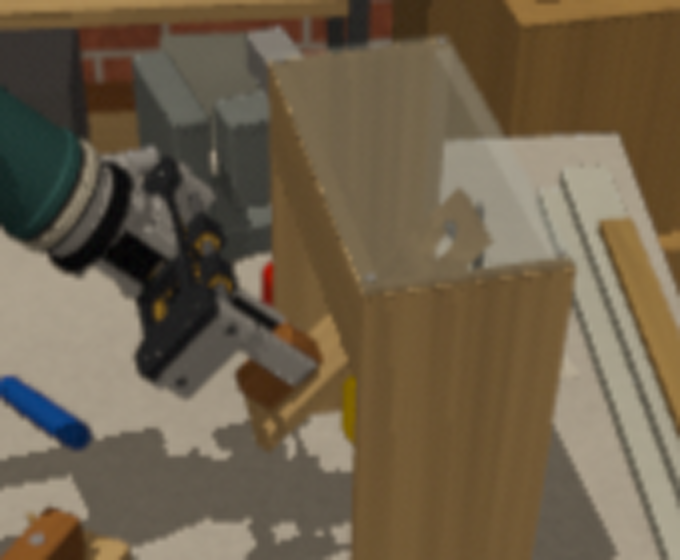

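The hook is through the hole and the nose is rubbing the panel. I'll back away from the panel a bit more.

Request:
arm_command(plan=[-0.12,0,-0.05,0,0,0,1,0,0,0,0,0,0,1])

```text
time: 20.4
tool_pos: [0.587, 0.1869, 0.1671]
ee_rot: [3.141, -0.803, 0.147]
wrist_force: [-2.2, -0.6, -2.0]
width: 0.0238
```

```bash
python3 - <<'E'
from sw import *
print(nosenow())
E
```

```text
{'nose': array([0.0523, 0.0026, 0.2609]), 'tilt': np.float64(46.0), 'yaw': np.float64(0.1), 'F': array([-2.2, -0.6, -2. ]), 'tq': array([-0.15,  0.83,  0.02]), 't': 20.4, 'w': 0.0238, 'q': array([ 0.26, -0.24,  1.98, -0.15,  0.61,  1.77])}
```

The nose has ridden up about 8 mm above the hook contact, which is still within the hole. I'll lower it back.

Request:
arm_command(plan=[-0.2,0,0.1,0,0,0,1,-0.2,0,0.15,0,0,0,1,0,0,0,0,0,0,1])

```text
time: 20.78
tool_pos: [0.5866, 0.187, 0.1633]
ee_rot: [3.141, -0.805, 0.147]
wrist_force: [2.0, 1.0, 0.4]
width: 0.0238
```

```bash
python3 - <<'E'
from sw import *
print(nosenow())
E
```

```text
{'nose': array([0.0517, 0.0027, 0.2573]), 'tilt': np.float64(46.1), 'yaw': np.float64(0.1), 'F': array([2. , 1. , 0.4]), 'tq': array([ 0.09, -0.04,  0.03]), 't': 20.775, 'w': 0.0238, 'q': array([ 0.26, -0.23,  1.98, -0.15,  0.59,  1.78])}
```

Gentle contact with the hook again (about 3 N). A few degrees more, slightly slacker.

Request:
arm_command(plan=[0.02,0,0.47,0,2,0,1,-0.04,0,0.48,0,2,0,1,0,0,0,0,0,0,1])

```text
time: 21.15
tool_pos: [0.593, 0.1879, 0.1562]
ee_rot: [3.141, -0.874, 0.148]
wrist_force: [2.2, -0.5, 0.7]
width: 0.0239
```

```bash
python3 - <<'E'
from sw import *
print(nosenow())
E
```

```text
{'nose': array([0.0514, 0.0026, 0.2585]), 'tilt': np.float64(50.1), 'yaw': np.float64(0.2), 'F': array([ 2.2, -0.5,  0.7]), 'tq': array([ 0.03, -0.07, -0.03]), 't': 21.15, 'w': 0.0239, 'q': array([ 0.27, -0.23,  2.03, -0.2 ,  0.48,  1.83])}
```

Request:
arm_command(plan=[0.0,0,0.47,0,2,0,1,-0.04,0,0.48,0,2,0,1,0,0,0,0,0,0,1])

```text
time: 21.52
tool_pos: [0.5998, 0.1888, 0.1494]
ee_rot: [3.14, -0.942, 0.148]
wrist_force: [3.4, 0.9, 0.9]
width: 0.0238
```

```bash
python3 - <<'E'
from sw import *
print(nosenow())
E
```

```text
{'nose': array([0.051 , 0.0026, 0.2594]), 'tilt': np.float64(54.0), 'yaw': np.float64(0.2), 'F': array([3.4, 0.9, 0.9]), 'tq': array([ 0.02,  0.09, -0.01]), 't': 21.525, 'w': 0.0238, 'q': array([ 0.27, -0.22,  2.08, -0.29,  0.35,  1.91])}
```

Request:
arm_command(plan=[0.04,0,0.4,0,1.5,0,1,0.0,0,0.38,0,1.5,0,1,0,0,0,0,0,0,1])

```text
time: 21.9
tool_pos: [0.6057, 0.1894, 0.1441]
ee_rot: [3.139, -0.992, 0.148]
wrist_force: [2.3, 0.5, -0.1]
width: 0.0236
```

```bash
python3 - <<'E'
from sw import *
print(nosenow())
s=cams.snapshot('side');t=cams.snapshot('top')
save('s11.png',s['pixels'],(250,40,420,220),4)
save('t11.png',cv2.convertScaleAbs(t['pixels'],alpha=1.6),(100,80,240,230),4.5)
E
```

```text
{'nose': array([0.0514, 0.0023, 0.2594]), 'tilt': np.float64(56.8), 'yaw': np.float64(0.2), 'F': array([ 2.3,  0.5, -0.1]), 'tq': array([0.01, 0.31, 0.02]), 't': 21.9, 'w': 0.0236, 'q': array([ 0.27, -0.2 ,  2.11, -0.41,  0.26,  2.03])}
```

View pics/s11.png

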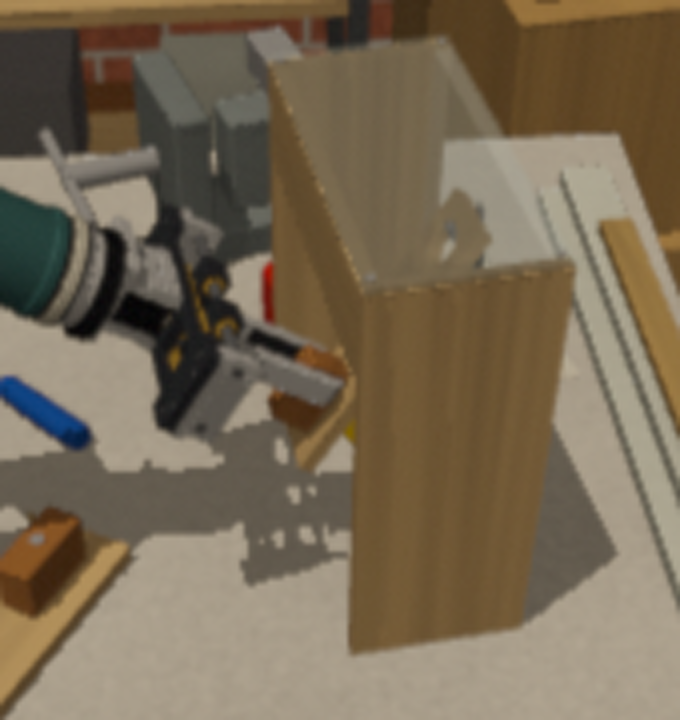

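View pics/t11.png

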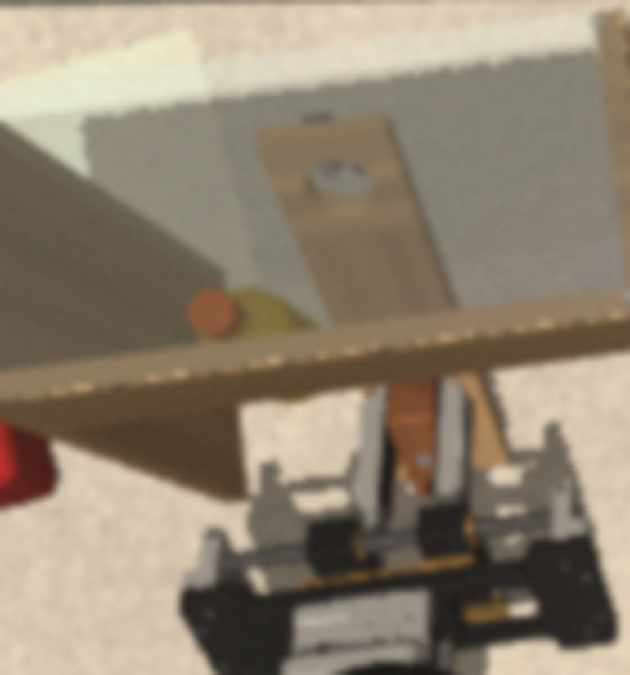

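The hook sits in the hole at top crop (340,180). The board is at 57° and the gripper is clear of the cupboard. I'll give a last short pull, then release with a limited opening.

Request:
arm_command(plan=[-0.05,0,0.03,0,0,0,1,0,0,0,0,0,0,1,0,0,0,0,0,0,1,0,0,0,0,0,0,1])

```text
time: 22.5
tool_pos: [0.6058, 0.1897, 0.1438]
ee_rot: [3.14, -0.993, 0.148]
wrist_force: [3.5, -0.4, 0.7]
width: 0.0234
```

```bash
python3 - <<'E'
from sw import *
print(nosenow())
E
```

```text
{'nose': array([0.0513, 0.0025, 0.2593]), 'tilt': np.float64(56.9), 'yaw': np.float64(0.2), 'F': array([ 3.5, -0.4,  0.7]), 'tq': array([-0.  ,  0.08, -0.09]), 't': 22.5, 'w': 0.0234, 'q': array([ 0.27, -0.2 ,  2.11, -0.41,  0.26,  2.04])}
```

Hook load is about 4.2 N. I'll release to an opening of about 45 mm.

Request:
arm_command(plan=[0,0,0,0,0,0,0.5,0,0,0,0,0,0,0.5,0,0,0,0,0,0,0.5,0,0,0,0,0,0,0.5,0,0,0,0,0,0,0.5,0,0,0,0,0,0,0.5,0,0,0,0,0,0,0.5,0,0,0,0,0,0,0.5])

```text
time: 23.5
tool_pos: [0.6056, 0.1896, 0.1433]
ee_rot: [3.14, -0.992, 0.148]
wrist_force: [0.5, -0.1, 0.1]
width: 0.0469
```

```bash
python3 - <<'E'
from sw import *
print(nosenow())
s=cams.snapshot('side');t=cams.snapshot('top')
save('s12.png',s['pixels'],(250,40,420,220),4)
save('t12.png',cv2.convertScaleAbs(t['pixels'],alpha=1.6),(100,80,240,230),4.5)
E
```

```text
{'nose': array([0.0511, 0.0025, 0.2587]), 'tilt': np.float64(56.9), 'yaw': np.float64(0.2), 'F': array([ 0.5, -0.1,  0.1]), 'tq': array([-0.07,  0.37,  0.  ]), 't': 23.5, 'w': 0.0469, 'q': array([ 0.27, -0.2 ,  2.11, -0.41,  0.26,  2.04])}
```

View pics/s12.png

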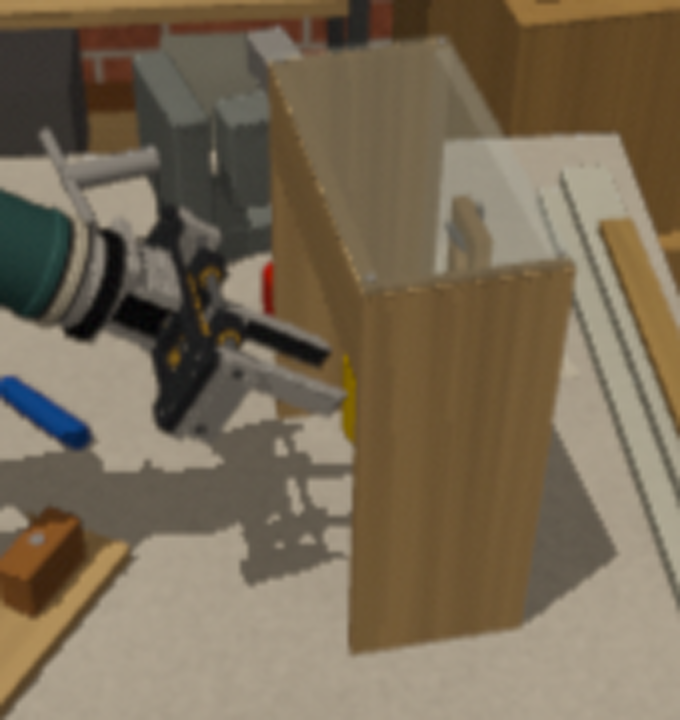

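View pics/t12.png

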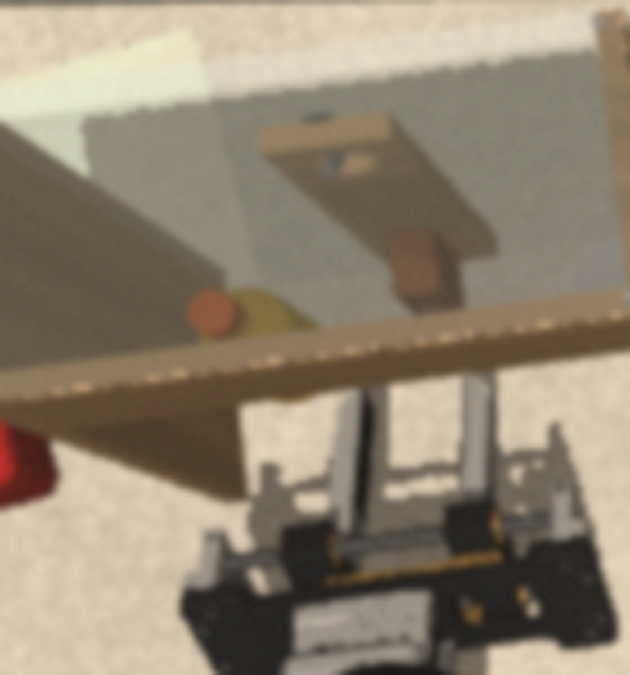

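The board hangs near-vertical, handle to the front, with the hook through its hole at top crop (335,160). Next I'll retract along the fingers.

Request:
arm_command(plan=[0,0,-0.8,0,0,0,0.5,0,0,-1.5,0,0,0,0.5,0,0,-1.5,0,0,0,0.5,0,0,-1.5,0,0,0,0.5,0,0,-1.5,0,0,0,0.5,0,0,-1.5,0,0,0,0.5,0,0,-1.0,0,0,0,0.5,0,0,0,0,0,0,0.5])

```text
time: 24.6
tool_pos: [0.5283, 0.1784, 0.1952]
ee_rot: [3.141, -0.994, 0.147]
wrist_force: [-0.4, 0.2, -0.0]
width: 0.0468
```

Request:
arm_command(plan=[0,0,0,0,0,0,0.5,0,0,0,0,0,0,0.5,0,0,0,0,0,0,0.5,0,0,0,0,0,0,0.5,0,0,0,0,0,0,0.5,0,0,0,0,0,0,0.5,0,0,0,0,0,0,0.5,0,0,0,0,0,0,0.5])

```text
time: 25.6
tool_pos: [0.5285, 0.1783, 0.1942]
ee_rot: [3.14, -0.992, 0.148]
wrist_force: [-0.3, -0.1, -0.4]
width: 0.047
```

```bash
python3 - <<'E'
from sw import *
print(nosenow())
s=cams.snapshot('side');t=cams.snapshot('top')
a=cv2.resize(s['pixels'][30:220,230:420],None,fx=2.6,fy=2.6,interpolation=cv2.INTER_CUBIC);b=cv2.resize(cv2.convertScaleAbs(t['pixels'],alpha=1.6)[70:240,80:260],(523,494),interpolation=cv2.INTER_CUBIC)
o=np.hstack([a,b]);save('st13.png',o,None,.77);print(o.shape)
save('full13.png',s['pixels'])
E
```

```text
{'nose': array([-0.0268,  0.0024,  0.3096]), 'tilt': np.float64(56.9), 'yaw': np.float64(0.2), 'F': array([-0.3, -0.1, -0.4]), 'tq': array([ 0.01,  0.32, -0.02]), 't': 25.6, 'w': 0.047, 'q': array([ 0.31, -0.48,  2.19, -0.3 ,  0.46,  1.93])}
(494, 1017, 3)
```

View pics/st13.png

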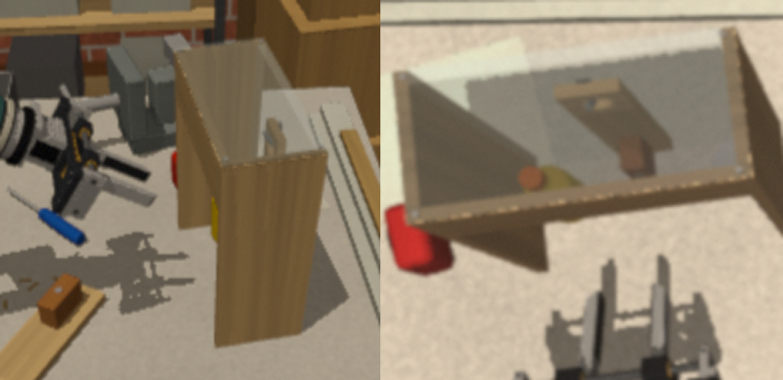

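The board still hangs after 2 s (nose at right crop (590,90), handle at (635,155)), the gripper is clear, and the bottle is where it was. Handing in.

```bash
python3 -c "
from bench import close_job
print(close_job())"
```

```text
the job is handed in; nothing more can be done
None
```

The push board (the 215 x 56 mm one) is hanging on the hook, handle side to the front, and the job was handed in at 25.6 s. `close_job` gives no verdict.

- **Insertion:** I gripped it by the handle, tilted it 30° and slid it in under the front rail. I found the back panel with a light touch (about 4 N), then slid the nose down until the board caught with its edge about 251 mm up. That puts the root at about 232 mm.
- **Pull:** The hook took about 8 N, held for over 0.5 s. I then swung the board to 57°, pulled with about 4 N and let go with the fingers only partly open.
- **Last checks:** About 2 s after release both pictures showed the board still hanging near-vertical, with the hook through its hole. The gripper was clear with no force on it. The bottle in the cupboard and the other things in view looked unmoved; I compared them by eye only and did not check the can.

**What did not go smoothly:**
- **Hook force spike:** While I swung the board down, the force at the hook rose to about 12 N, under the 15 N limit, and I eased it off at once.
- **Panel rubbing:** The nose also rubbed the back panel with about 7 N, and I backed it away.
- **Release:** The arm could not tilt the board past about 57°, so it swung the last 33° freely, and I did not measure its touch on the panel.
- **Camera offset:** The top camera showed the board about 4 mm to one side of where the arm's readings put it, which the hole's clearance absorbed.

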